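# Unclip and prop up the folding recipe stand under the wire rack

### The job

The wooden recipe stand under the wire rack is folded flat and held shut by a snug white clip on its side edge: pull the clip off sideways and drop it into the brown mug. Then fold the stand's panel up, so that it leans half-way to upright, 45 degrees above the counter, and let go. The mug stays standing where it is, and nothing else on the counter is knocked over or pushed about.

Things in the scene. Friction and masses are not known exactly. Their poses are not given: they have to be found in the camera images.
- stand: folding recipe stand of pale wood, fixed to the counter by rubber feet. Origin on the counter under the middle of the hinge line; its x axis points from the hinge (the edge nearest the robot) to the far free edge, y along the hinge, z up. Base plate x -20 to 190 mm, y -110 to 110 mm, 22 to 30 mm above the counter; the panel lies on it, top at 38 mm
- hinge (a point): middle of the panel's hinge line, 34 mm above the counter; the hinge axis is the stand's y axis
- panel (a joint): angle of the panel above the counter, rad: 0 folded flat, grows as the far edge rises (pi/2 upright). Panel 180 mm long from the hinge, 220 mm wide, 8 mm thick, mid-plane through the hinge. Stiff friction hinge (about 0.8 N m, plus 0.3 N m of weight): it stays where it is left. A 10 mm high book ledge runs along it 3 to 13 mm from the hinge
- panel_fin (a point): point in the wooden fin that stands on the middle of the panel near its free edge, to lift the panel by. Fin 26 mm along the stand's x, 12 mm thick along y, 36 mm high off the panel's face; this point lies 165 mm from the hinge and 25 mm off the panel's upper face, 11 mm under the fin's top. Axes: x along the panel away from the hinge, z off its face
- clip: loose white plastic U-shaped clip, 40 g, pushed over the stand's +y edge, clamping base and panel; comes off along the stand's +y (about 10 N over 22 mm). 36 mm long (x), 27 mm deep (y), U 34 mm high, with a square 14 mm grip post 42 mm high on top. Origin: centre of its underside, 10 mm above the counter while on. Axes like the stand's while on
- clip_grip (a point): point on the axis of the clip's grip post, 64 mm above the clip's underside, 12 mm below the post's top; the post's foot is 30 mm below this point
- mug: brown glazed mug, outer radius 42 mm at the rim, 95 mm high, wall 4 mm, loose. Origin: centre of its underside; handle at its +y, to about 75 mm from the axis. Stands left or right of the stand
- rack: steel wire rack, fixed, over the far part of the stand; origin and axes within a few mm of the stand's. Wires at 268 to 276 mm above the counter, from x 115 to 235 mm, y -190 to 190 mm; 8 mm posts at the four corners. A bowl and a carton stand on it at the far corners, up to 330 mm
- canister: stainless sugar canister with screw lid, radius 50 mm, 147 mm high, loose, across the stand from the mug; origin at the centre of its underside
- shaker_a: empty spice shaker, radius 20 mm, 83 mm high, loose, beside the stand at -y, under the rack; origin under its centre
- shaker_b: the same, beside the stand at +y
- dipper: wooden honey dipper lying on the counter beside the stand at -y, 140 mm long, up to 32 mm high; origin under its head, handle along its x
- tumbler: glass tumbler, radius 34 mm, 110 mm high, loose; origin under its centre
- jar: amber jar, radius 32 mm, 100 mm high, loose; origin under its centre
- carousel: foot of the white spice carousel, fixed; the turntable on it has radius 85 mm, four shakers to 104 mm, and a mid post with a ball to 192 mm high
- rotor_shaker (a point): top of one shaker on the carousel's turntable (the turntable turns freely)
There are look-alikes about, which are no part of the job. Leave any purple look-alike of the clip alone.

How it is judged:
On the way, in this order (a step that is already met when the one before it is completed fails the run):
1. the clip is in the mug while the panel is still folded flat (horizontal distance between clip and mug below 0.036 m and z of clip in the frame of mug between -0.01 and 0.09 m and value of joint panel below 0.12 rad), for 0.2 s.
2. the panel stands at 45 degrees (value of joint panel between 0.685 and 0.885 rad), for 0.2 s.
At the end, for the whole second after the job is handed in: the panel rests at 45 degrees (0.785 rad) give or take 0.1 rad; the clip lies in the mug (its origin within 36 mm of the axis and below the rim); the mug stands upright (within 0.1 rad), within 30 mm of where it was (all of step 2 and horizontal distance between clip and mug below 0.036 m and z of clip in the frame of mug between -0.01 and 0.09 m and velocity of joint panel between -0.05 and 0.05 rad/s and linear speed of clip below 0.05 m/s and angle between mug's own z axis and vertical below 0.1 rad and distance of mug from where it was at the start of the episode below 0.03 m); the robot touches nothing.
It fails at once if the mug is tipped or pushed more than 30 mm (angle between mug's own z axis and vertical above 0.35 rad or distance of mug from where it was at the start of the episode above 0.03 m).
It fails at once if a bystander is pushed more than 30 mm or knocked over, or the carousel is turned by more than 30 mm at its shakers (distance of any of canister, shaker_a, shaker_b, dipper, tumbler, jar, rotor_shaker from where it was at the start of the episode above 0.03 m or angle between any of canister, shaker_a, shaker_b, tumbler, jar's own z axis and vertical above 0.35 rad).
It also fails if it takes over 59 s, if anything falls off the work surface, if the arm or the gripper's body presses on something with over 40 N, if the wrist force passes 120 N, or if a joint passes its speed limit or range.

### The arm

A 6-joint arm with a two-finger parallel gripper is mounted at the origin on the work surface. World frame = base frame: x ahead of the robot, y to its left, z up, the work surface at z = 0. Lengths are in m, angles in rad, forces in N, time in s.
With the tool pointing down it reaches from about 0.4 to 0.825 m from the base axis. Payload 7 kg.
Tool frame: the origin (TCP) lies at the very end of the fingers, on their centre line; the grasp point (between the pads) lies 19 mm behind it (hold_point_z is the distance from the TCP to the grasp point, in m); z points along the fingers, y is the line along which they close (so a half turn about z gives the same grasp; the last joint's range is limited). The gripper opens to 85 mm and grips with 20 to 120 N. Pads are 22 mm wide; open, the fingers measure 114 mm over their backs; the gripper's body (76 mm by 85 mm) begins 54 mm behind the grasp point. The pads swing forward as they close: fully open they stand 13 mm farther back than shut.
Start: joints at [-0.873, 0.359, 0.012, 0, -1.224, -0.288], TCP at [0.269, -0.619, 0.2] pointing down, gripper open.
Joint ranges: [-3.07, 3.07], [-1.43, 2.12], [-1.02, 1.25], [-3.03, 1.67], [-3.05, -0], [-3.03, 3.03]. Speed limits (rad/s): [2.39, 2.39, 3.01, 3.14, 3.14, 3.14].

### API

Orientations are given as a unit quaternion [w, x, y, z].
In Python, from workcell import get_obs, camera, finish_job, spot_in, place_of, hold_point_z gives the robot as it stands.
- The arm moves only by the shell command python3 -m creep 'ROWS' [FORCE]. ROWS is JSON, a list of rows, each an object with "twist": the turn, a rotation vector about the tool's x, y, z as a fraction of full scale, a list of three; "xyz": the shift along the tool's x, y, z as a fraction of full scale, a list of three; "grip": the finger opening in mm, from 0 to 85.4. A call has exactly 5 rows; each row shifts and turns the commanded pose from where the row before left it, along the tool's axes as they then stand; what a row does not reach is not made up. Full scale, the value 1, is 40 mm for a shift and 8 degrees for a turn. A row lasts 1/10 s, in which the tool goes at most 50 mm and 8.59 degrees, less where a joint would pass 70% of its speed; a pose out of reach is approached as far as the arm can. A call with a number of a shift or a turn outside -1 to 1 is refused whole. A call with a gripper value outside its range is refused whole. The fingers move at their own pace and stop on an object; FORCE is the grip in N (left out, the last holds). Time passes only in rows, so rows that do not move let the fingers close, or fill a call up. It gives the time, the measured TCP pose, the force, the opening and the grip force at its end, in the units of the state.
- get_obs(): the state, without advancing time (a new reading comes with each control period).
- camera(name): name is "scene" or "top" or "wrist"; returns a dict with "img" (420x560x3 uint8, blue, green, red), "camera_matrix" (3x3 intrinsics, pixels), "R" (3x3) and "t" (3): a world point X has camera coordinates R X + t. Camera axes: x right, y down, z forward; pixel columns grow to the right and rows downward; lengths in m; the calibration is good to about 2 mm. A picture is of the moment at which its call begins. There is no depth.
- finish_job(): hands the job in; it is judged then, once.
Trained networks look in the newest picture that a camera, given by its name, has taken for a name from the list of things; names that differ only in an ending like _2 or _b are one class to them, and where a whole thing is asked for, a point or a joint stands for the part that bears it (a point fixed in the world has none). Each returns a list of dicts, best first, with "confidence" (0 to 1); they miss things now and then, are a little off and sometimes report something else, mostly with a low value. They report only what shows in the picture. A call takes as long as a camera call. They do not tell look-alikes from the thing itself.
- spot_in(camera, name): "rect" ([left, top, right, bottom] in pixels, round what is visible of it).
- place_of(camera, name): "position" ([column, row] in pixels: a listed point, or the origin of a listed thing).
The state is a dict: "clock": time; "q": joint angles; "qvel": joint speeds; "effort": joint torques, N m; "tool_pos": TCP position; "eef_rot": TCP orientation; "force": force on the tool from outside, world axes, zero at the start; "wrist_torque": the same for the moment, N m; "width": finger opening in m; "finger_force": force on a finger pad.
Only numpy, scipy, OpenCV 4.12 (cv2) and the standard library are available. Lean on these libraries where they do the work, as an engineer would, in place of code of your own. Each camera call takes 0.05 s, during which the arm holds its last target. There are 200 camera calls.

## Working session

There is one attempt and no reset: what is moved stays moved. The work goes in short steps, Python scripts to look and compute and a shell command to move; the robot and the scene stay as the last step left them, time stands still between calls to the robot, and variables do not carry over. Pictures are saved under pics/ and viewed, at most 10 in all, crops included, and the job is handed in when it is done.

```bash
mkdir -p pics; ls
cat > h.py <<'E'
import numpy as np,cv2
from workcell import *
def snap(n,f=None):
    c=camera(n)
    if f: cv2.imwrite('pics/'+f,c['img'])
    return c
def ray(c,p):
    K=np.array(c['camera_matrix']);R=np.array(c['R']);t=np.array(c['t'])
    return -R.T@t, R.T@np.linalg.inv(K)@np.array([p[0],p[1],1.])
def atz(c,p,z):
    o,d=ray(c,p);return o+d*(z-o[2])/d[2]
def proj(c,X):
    v=np.array(c['camera_matrix'])@(np.array(c['R'])@np.array(X)+np.array(c['t']));return v[:2]/v[2]
def tri(cs,ps):
    A=np.zeros((3,3));b=np.zeros(3)
    for c,p in zip(cs,ps):
        o,d=ray(c,p);d=d/np.linalg.norm(d);M=np.eye(3)-np.outer(d,d);A+=M;b+=M@o
    return np.linalg.solve(A,b)
E
python3 - <<'E'
from h import *
np.set_printoptions(precision=3,suppress=True)
Z=dict(stand=0,hinge=.034,panel_fin=.063,clip=.01,clip_grip=.074,mug=0,canister=0,shaker_a=0,dipper=0,tumbler=0,jar=0,carousel=0,rack=0)
for n in ['top','scene']:
    c=snap(n,n+'0.png'); print(n,-np.array(c['R']).T@c['t'])
    for k,z in Z.items():
        for d in place_of(n,k)[:4]: 
            if d['confidence']>.2: print(k,round(d['confidence'],2),np.round(d['position']),atz(c,d['position'],z))
o=get_obs();print(o['clock'],o['tool_pos'],o['eef_rot'],hold_point_z)
a=cv2.imread('pics/top0.png')
E
```

```text
pics
top [ 0.351 -0.041  1.153]
stand 0.83 [266. 244.] [0.482 0.005 0.   ]
stand 0.25 [316. 248.] [ 0.471 -0.148  0.   ]
panel_fin 0.7 [275. 195.] [ 0.62  -0.024  0.063]
clip 0.66 [206. 263.] [0.421 0.181 0.01 ]
clip 0.59 [199. 223.] [0.541 0.209 0.01 ]
clip 0.54 [235. 229.] [0.524 0.098 0.01 ]
clip 0.52 [249. 281.] [0.372 0.052 0.01 ]
clip_grip 0.65 [231. 227.] [0.521 0.103 0.074]
clip_grip 0.55 [191. 221.] [0.538 0.217 0.074]
clip_grip 0.54 [202. 264.] [0.415 0.179 0.074]
clip_grip 0.41 [247. 279.] [0.375 0.051 0.074]
mug 0.91 [159. 261.] [0.427 0.324 0.   ]
canister 0.79 [384. 262.] [ 0.43  -0.352  0.   ]
shaker_a 0.62 [324. 196.] [ 0.632 -0.175  0.   ]
shaker_a 0.54 [221. 193.] [0.64  0.146 0.   ]
dipper 0.8 [318. 250.] [ 0.465 -0.153  0.   ]
tumbler 0.67 [145. 212.] [0.575 0.379 0.   ]
tumbler 0.53 [229. 230.] [0.522 0.118 0.   ]
tumbler 0.31 [317. 248.] [ 0.472 -0.15   0.   ]
jar 0.64 [139. 177.] [0.688 0.405 0.   ]
carousel 0.96 [412. 228.] [ 0.537 -0.442  0.   ]
carousel 0.45 [265. 246.] [0.475 0.007 0.   ]
scene [1.365 0.483 0.721]
stand 0.56 [320. 223.] [ 0.473 -0.007  0.  
[... 183 characters left out ...]
clip 0.65 [347. 242.] [0.519 0.095 0.01 ]
clip 0.57 [358. 209.] [0.375 0.052 0.01 ]
clip_grip 0.77 [394. 247.] [0.554 0.223 0.074]
clip_grip 0.74 [350. 221.] [0.518 0.1   0.074]
clip_grip 0.57 [394. 215.] [0.438 0.174 0.074]
clip_grip 0.55 [361. 188.] [0.371 0.053 0.074]
mug 0.76 [455. 261.] [0.431 0.332 0.   ]
canister 0.6 [227. 183.] [ 0.449 -0.334  0.   ]
shaker_a 0.89 [333. 280.] [0.647 0.129 0.   ]
shaker_a 0.58 [231. 231.] [ 0.628 -0.176  0.   ]
dipper 0.5 [270. 208.] [ 0.49  -0.153  0.   ]
tumbler 0.73 [454. 312.] [0.593 0.38  0.   ]
jar 0.75 [446. 348.] [0.693 0.397 0.   ]
carousel 0.95 [178. 184.] [ 0.533 -0.455  0.   ]
1.4 [ 0.269 -0.619  0.2  ] [-0.    -0.203  0.979 -0.   ] 0.0187
```

View pictures.

Run:
```python
import cv2
a=cv2.imread('pics/top0.png')[140:320,100:460]
b=cv2.imread('pics/scene0.png')[150:370,160:500]
cv2.imwrite('pics/topc.png',cv2.resize(a,(800,400),interpolation=cv2.INTER_CUBIC))
cv2.imwrite('pics/scenec.png',cv2.resize(b,(800,518),interpolation=cv2.INTER_CUBIC))
```

```text
(no output)
```

View pics/topc.png

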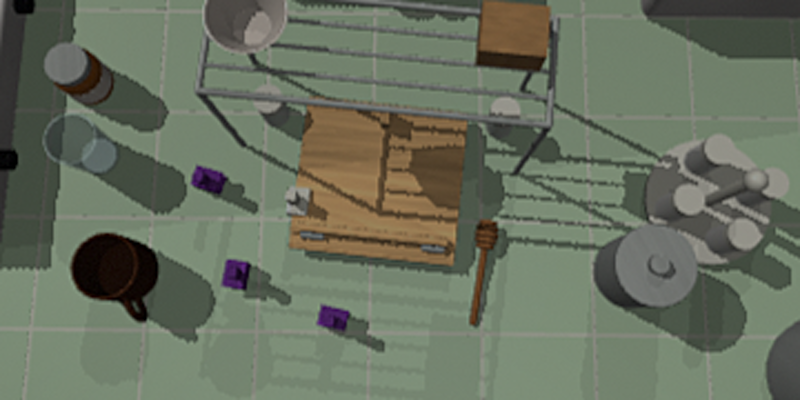

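View pics/scenec.png

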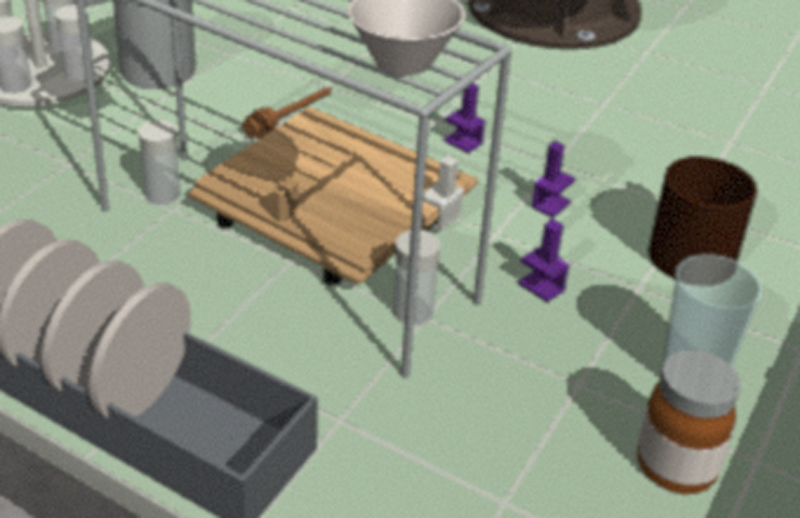

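The white clip sits on the stand's left edge at top (233,228) / scene (349,222). The look-alikes at top (206,263), (199,223) and (249,281) are purple and stand loose on the counter, so they are not the one meant. The mug is at top (159,261). I'll refine the stand pose and take one crop to confirm the clip.

Run:
```python
from h import *
from scipy.optimize import least_squares
np.set_printoptions(precision=3,suppress=True)
T=snap('top','t1.png');S=snap('scene','s1.png')
g=tri([T,S],[(231,227),(350,221)]);f=tri([T,S],[(275,195),(284,230)]);m=tri([T,S],[(159,261),(455,261)])
print('grip',g,'fin',f,'mug',m)
# wood mask from top: fit stand pose by corners of convex hull
im=cv2.imread('pics/t1.png');hsv=cv2.cvtColor(im,cv2.COLOR_BGR2HSV)
r=[230,185,312,262]
tc=lambda x,y:(100+x/2.222,140+y/2.222)
sc=lambda x,y:(160+x/2.353,150+y/2.353)
obs=[(T,tc(289,247),(-.02,.11,.03)),(T,tc(455,265),(-.02,-.11,.03)),(S,sc(478,183),(-.02,.11,.026)),(S,sc(310,109),(-.02,-.11,.028)),(S,sc(192,192),(.19,-.11,.028)),(S,sc(360,276),(.19,.11,.028)),
(T,(275,195),(.165,0,.063)),(S,(284,230),(.165,0,.063))]
def W(p,X): c,s=np.cos(p[2]),np.sin(p[2]);return np.array([p[0]+c*X[0]-s*X[1],p[1]+s*X[0]+c*X[1],X[2]])
res=lambda p:np.concatenate([proj(c,W(p,X))-np.array(u) for c,u,X in obs])
s=least_squares(res,[.46,0,-.1],loss='soft_l1');print(s.x,s.fun.reshape(-1,2))
c,sn=np.cos(s.x[2]),np.sin(s.x[2]);Ri=np.array([[c,sn],[-sn,c]])
for n,v in dict(grip=g,fin=f,mug=m).items(): print(n,Ri@(v[:2]-s.x[:2]))
a=cv2.imread('pics/t1.png');b=cv2.imread('pics/s1.png')
k=lambda q,x,y:cv2.resize(q[y-25:y+25,x-33:x+33],(396,300),interpolation=cv2.INTER_CUBIC)
for c_,q in((T,a),(S,b)):
  pass
cv2.imwrite('pics/cl.png',np.hstack([k(a,233,228),k(b,349,222)]))
```

```text
grip [0.521 0.101 0.076] fin [ 0.619 -0.021  0.06 ] mug [ 0.427  0.328 -0.005]
[ 0.464 -0.004 -0.092] [[ 0.24   0.57 ]
 [ 0.098  0.183]
 [ 0.46  -2.525]
 [ 1.938 -1.431]
 [-1.19  -1.051]
 [ 0.364  0.672]
 [-0.955 -3.044]
 [-2.263  1.114]]
grip [0.047 0.11 ]
fin [ 0.156 -0.002]
mug [-0.068  0.328]
```

View pics/cl.png

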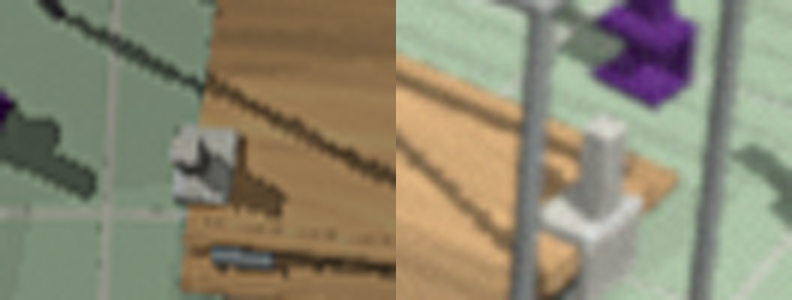

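The crop confirms it: the white clip with a square post is on the stand's wood edge, and the purple one is separate. Next, raise the tool and plan the transit.

```bash
cat >> h.py <<'E'
from scipy.spatial.transform import Rotation as Ro
YAW=-.092
def plan(P,pitch,yaw=YAW,grasp=True):
    """turn needed (units of 8deg, tool axes), then shift in the turned tool axes (units of 40 mm)"""
    o=get_obs();w=o['eef_rot'];R=Ro.from_quat([w[1],w[2],w[3],w[0]])
    c,s=np.cos(pitch),np.sin(pitch)
    z=np.array([c,0,-s]);y=np.array([0,1,0.]);x=np.cross(y,z)
    G=Ro.from_euler('z',yaw)*Ro.from_matrix(np.c_[x,y,z])
    rv=(R.inv()*G).as_rotvec()/np.radians(8)
    P=np.array(P)+(G.apply([0,0,hold_point_z]) if grasp else 0)
    np.set_printoptions(precision=3,suppress=True)
    print('clk',round(o['clock'],2),'tcp',np.array(o['tool_pos']),'q',np.array(o['q']),'F',np.array(o['force']),'w',round(o['width'],4))
    print('turn',rv,'shift',G.inv().apply(P-np.array(o['tool_pos']))/.04,'unturned',R.inv().apply(P-np.array(o['tool_pos']))/.04)
E
python3 -m creep '[{"twist":[0,0,0],"xyz":[0,0,-1],"grip":60},{"twist":[0,0,0],"xyz":[0,0,-1],"grip":60},{"twist":[0,0,0],"xyz":[0,0,-1],"grip":60},{"twist":[0,0,0],"xyz":[0,0,-0.5],"grip":60},{"twist":[0,0,0],"xyz":[0,0,0],"grip":60}]' 60
python3 -c "
from h import *
plan([.44,.06,.30],np.radians(60))"
```

```text
clock: 2.0
tool_pos: [0.2693, -0.6204, 0.3445]
eef_rot: [0.001, -0.203, 0.979, -0.003]
force: [0.0, -0.1, 0.1]
width: 0.0596
finger_force: 0.0
clk 2.0 tcp [ 0.269 -0.62   0.344] q [-0.873  0.309  0.259  0.001 -1.514 -0.288] F [ 0.042 -0.131  0.126] w 0.0596
turn [ 0.897 -3.653  3.522] shift [-1.77  17.329  2.773] unturned [-10.894  13.798   1.435]
```

```bash
python3 -m creep '[{"twist":[0,0,0],"xyz":[-0.6,0.78,0],"grip":60},{"twist":[0,0,0],"xyz":[-0.6,0.78,0],"grip":60},{"twist":[0,0,0],"xyz":[-0.6,0.78,0],"grip":60},{"twist":[0,0,0],"xyz":[-0.6,0.78,0],"grip":60},{"twist":[0,0,0],"xyz":[-0.6,0.78,0],"grip":60}]'
python3 -m creep '[{"twist":[0.18,-0.7,0.7],"xyz":[-0.5,0.6,0],"grip":60},{"twist":[0.18,-0.7,0.7],"xyz":[-0.5,0.6,0],"grip":60},{"twist":[0.18,-0.7,0.7],"xyz":[-0.2,0.8,0],"grip":60},{"twist":[0.18,-0.7,0.7],"xyz":[-0.2,0.8,0],"grip":60},{"twist":[0.18,-0.7,0.7],"xyz":[0,0.8,0],"grip":60}]'
python3 -c "
from h import *
plan([.44,.06,.30],np.radians(60))"
```

```text
clock: 2.5
tool_pos: [0.3167, -0.4265, 0.3392]
eef_rot: [-0.0, -0.203, 0.979, 0.0]
force: [1.6, -0.3, -0.5]
width: 0.0601
finger_force: 0.0
clock: 3.0
tool_pos: [0.3422, -0.2713, 0.3429]
eef_rot: [0.249, 0.046, 0.967, -0.011]
force: [0.9, 1.7, 1.6]
width: 0.0599
finger_force: 0.0
clk 3.0 tcp [ 0.342 -0.271  0.343] q [-0.338 -0.406 -0.467 -0.138 -1.023 -1.286] F [0.907 1.657 1.563] w 0.0599
turn [-0.002 -0.141 -0.027] shift [-0.914  8.471  2.233] unturned [-0.925  8.475  2.212]
```

```bash
python3 -m creep '[{"twist":[0,-0.1,0],"xyz":[-0.1,0.95,0.2],"grip":60},{"twist":[0,0,0],"xyz":[-0.1,0.95,0.2],"grip":60},{"twist":[0,0,0],"xyz":[-0.1,0.95,0.2],"grip":60},{"twist":[0,0,0],"xyz":[-0.1,0.95,0.2],"grip":60},{"twist":[0,0,0],"xyz":[-0.1,0.95,0.2],"grip":60}]'
python3 -m creep '[{"twist":[0,0,0],"xyz":[-0.1,0.9,0.3],"grip":60},{"twist":[0,0,0],"xyz":[-0.1,0.9,0.3],"grip":60},{"twist":[0,0,0],"xyz":[-0.1,0.9,0.3],"grip":60},{"twist":[0,0,0],"xyz":[-0.1,0.9,0.3],"grip":60},{"twist":[0,0,0],"xyz":[0,0,0],"grip":60}]'
python3 - <<'E'
from h import *
plan([.521,.101,.14],np.radians(60))
w=snap('wrist','w1.png')
for n,z in (('clip_grip',.074),('panel_fin',.063),('clip',.01)):
  for d in place_of('wrist',n)[:3]: print(n,d['confidence'],d['position'],atz(w,d['position'],z))
E
```

```text
clock: 3.5
tool_pos: [0.384, -0.1209, 0.3207]
eef_rot: [0.249, 0.044, 0.967, -0.012]
force: [1.3, -0.2, 0.0]
width: 0.0605
finger_force: 0.0
clock: 4.0
tool_pos: [0.4348, 0.0213, 0.2846]
eef_rot: [0.247, 0.041, 0.968, -0.013]
force: [0.3, -0.2, -0.6]
width: 0.0601
finger_force: 0.0
clk 4.0 tcp [0.435 0.021 0.285] q [ 0.912 -0.494 -0.884  0.516 -0.963 -2.821] F [ 0.302 -0.243 -0.614] w 0.0601
turn [-0.009 -0.17   0.05 ] shift [0.107 2.182 4.58 ] unturned [-0.017  2.188  4.578]
clip_grip 0.82 [302.5, 13.8] [0.365 0.047 0.074]
clip_grip 0.62 [421.9, 62.6] [0.42  0.171 0.074]
clip_grip 0.59 [347.4, 145.4] [0.518 0.1   0.074]
panel_fin 0.81 [264.1, 206.0] [ 0.634 -0.025  0.063]
clip 0.93 [419.5, 128.9] [0.543 0.217 0.01 ]
clip 0.83 [337.8, 117.5] [0.514 0.096 0.01 ]
clip 0.56 [404.7, 46.0] [0.425 0.171 0.01 ]
```

View pics/w1.png

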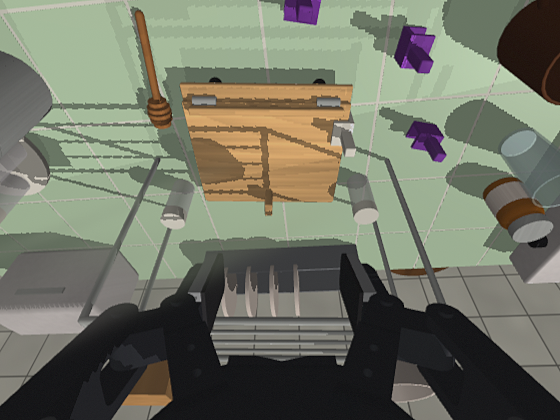

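The wrist view shows the white clip post at (347,145), the fin at (264,206), and the rack's front wire beyond them near the fingers. The three views agree on the clip. Approach.

```bash
python3 -m creep '[{"twist":[0,-0.17,0.05],"xyz":[0,0.43,0.9],"grip":45},{"twist":[0,0,0],"xyz":[0,0.43,0.9],"grip":45},{"twist":[0,0,0],"xyz":[0,0.43,0.9],"grip":45},{"twist":[0,0,0],"xyz":[0,0.43,0.9],"grip":45},{"twist":[0,0,0],"xyz":[0,0.43,0.9],"grip":45}]'
python3 - <<'E'
from h import *
plan([.520,.101,.078],np.radians(60))
w=snap('wrist')
for n,z in (('clip_grip',.074),('panel_fin',.063)):
  for d in place_of('wrist',n)[:3]: print(n,d['confidence'],d['position'],atz(w,d['position'],z))
E
```

```text
clock: 4.7
tool_pos: [0.5364, 0.0832, 0.1545]
eef_rot: [0.236, 0.039, 0.971, -0.005]
force: [-0.1, 0.0, 0.6]
width: 0.045
finger_force: 0.0
clk 4.7 tcp [0.536 0.083 0.155] q [ 0.613 -0.087 -1.015  0.86  -0.386 -3.029] F [-0.149  0.041  0.641] w 0.045
turn [ 0.107 -0.343  0.056] shift [1.346 0.406 1.9  ] unturned [1.251 0.387 1.968]
clip_grip 0.93 [299.2, 143.2] [0.52  0.1   0.074]
clip_grip 0.86 [446.0, 152.5] [0.539 0.218 0.074]
clip_grip 0.46 [530.7, 209.6] [0.614 0.321 0.074]
panel_fin 0.72 [194.6, 234.7] [ 0.635 -0.018  0.063]
```

The arm is running into q3 and q6 limits at this tilt. I'll identify the kinematics from the logged states, so I can choose feasible tool attitudes.

```bash
cat > kin.py <<'E'
import numpy as np, itertools
from scipy.spatial.transform import Rotation as Ro
from scipy.optimize import least_squares
LO=np.array([-3.07,-1.43,-1.02,-3.03,-3.05,-3.03]);HI=np.array([3.07,2.12,1.25,1.67,0,3.03])
def fk(q,p,s):
    d,a1,h,L2,e,L3,L,r=p
    A=Ro.from_euler('z',q[0]);B=A*Ro.from_euler('y',q[1]);C=B*Ro.from_euler('y',-q[2])
    D=C*Ro.from_euler('x',s[0]*q[3])*Ro.from_euler('y',-q[4])
    E=D*Ro.from_euler('x',s[1]*q[5]+r)
    P=np.array([0,0,h])+A.apply([a1,d,0])+B.apply([0,0,L2])+C.apply([L3,0,e])+D.apply([L,0,0])
    R=E*Ro.from_matrix(np.array([[0,0,1],[0,1,0],[-1,0,0.]]))
    return P,R
E
cat > fit.py <<'E'
from kin import *
Q=[[-.873,.359,.012,0,-1.224,-.288],[-.873,.309,.259,.001,-1.514,-.288],[-.338,-.406,-.467,-.138,-1.023,-1.286],[.912,-.494,-.884,.516,-.963,-2.821],[.613,-.087,-1.015,.86,-.386,-3.029]]
P=[[.269,-.619,.2],[.2693,-.6204,.3445],[.3422,-.2713,.3429],[.4348,.0213,.2846],[.5364,.0832,.1545]]
W=[[0,-.203,.979,0],[.001,-.203,.979,-.003],[.249,.046,.967,-.011],[.247,.041,.968,-.013],[.236,.039,.971,-.005]]
best=None
for s in itertools.product([1,-1],[1,-1]):
  for r0 in (0,1.57,3.14,-1.57):
    def res(p):
        o=[]
        for q,x,w in zip(Q,P,W):
            a,R=fk(q,p,s);o+=list(a-x)+list((Ro.from_quat([w[1],w[2],w[3],w[0]]).inv()*R).as_rotvec()*.3)
        return np.array(o)
    f=least_squares(res,[-.15,.05,.4,.4,0,.4,.3,r0])
    if best is None or f.cost<best[0]: best=(f.cost,s,f.x,np.abs(f.fun).max(),f.fun.reshape(-1,6))
np.set_printoptions(precision=4,suppress=True);print(*best,sep='\n')
E
python3 fit.py
```

```text
0.003169365571546163
(-1, -1)
[-0.1807  0.1869  0.0992  0.5471  0.0649  0.2764  0.3384  4.7125]
0.04571951935327717
[[ 0.0173 -0.0036  0.0401 -0.0001  0.     -0.0002]
 [-0.0001  0.0176 -0.0115  0.0002 -0.0001 -0.0003]
 [-0.003   0.0027  0.0105  0.0001  0.      0.0002]
 [-0.0032  0.0172 -0.0457 -0.0001 -0.0001  0.0003]
 [ 0.0143 -0.0348  0.0067 -0.0003  0.0001 -0.0001]]
```

```bash
cat >> fit.py <<'E'
s=best[1];r=best[2][7]
def cols(q,full):
    A=Ro.from_euler('z',q[0]);B=A*Ro.from_euler('y',q[1]);C=B*Ro.from_euler('y',-q[2])
    C4=C*Ro.from_euler('x',s[0]*q[3]);D=C4*Ro.from_euler('y',-q[4]);E=D*Ro.from_euler('x',s[1]*q[5]+r)
    e=np.eye(3)
    v=[A.apply(e[0]),A.apply(e[1]),e[2],B.apply(e[2]),C.apply(e[0]),C.apply(e[2]),D.apply(e[0])]
    for k,w in (('u',B.apply(e[0])),('c4',C4.apply(e[2])),('dz',D.apply(e[2])),('ey',E.apply(e[1])),('ez',E.apply(e[2]))):
        if k in full: v.append(w)
    return np.array(v).T
for full in ([],['u'],['dz'],['c4'],['ey','ez'],['u','dz']):
    M=np.vstack([cols(q,full) for q in Q]);y=np.concatenate(P)
    x,*_=np.linalg.lstsq(M,y,rcond=None);print(full,x,np.abs(M@x-y).max())
E
python3 fit.py|tail -12
```

```text
0.04571951935327717
[[ 0.0173 -0.0036  0.0401 -0.0001  0.     -0.0002]
 [-0.0001  0.0176 -0.0115  0.0002 -0.0001 -0.0003]
 [-0.003   0.0027  0.0105  0.0001  0.      0.0002]
 [-0.0032  0.0172 -0.0457 -0.0001 -0.0001  0.0003]
 [ 0.0143 -0.0348  0.0067 -0.0003  0.0001 -0.0001]]
[] [ 0.1869 -0.1807  0.0992  0.5471  0.2764  0.0649  0.3384] 0.04571951936162688
['u'] [ 0.1386 -0.1827  0.0889  0.5391  0.2801  0.0645  0.3209  0.0517] 0.03256537057009047
['dz'] [ 0.1348 -0.1857  0.1094  0.5636  0.2652  0.0713  0.3843  0.0561] 0.042832892845643344
['c4'] [ 0.1816 -0.187   0.1462  0.5935  0.262  -0.008   0.4444  0.0827] 0.046209104750503216
['ey', 'ez'] [ 0.1858 -0.1732  0.1361  0.5601  0.2781  0.0615  0.3826  0.0004 -0.0158] 0.047490643329338084
['u', 'dz'] [ 0.1264 -0.1846  0.0969  0.5495  0.2735  0.0678  0.3486  0.0371  0.0278] 0.032070561941421716
```

```bash
cat >> fit.py <<'E'
print('---')
def cols2(q,opt):
    A=Ro.from_euler('z',q[0]);B=A*Ro.from_euler('y',q[1]);C=B*Ro.from_euler('y',-q[2])
    C4=C*Ro.from_euler('x',s[0]*q[3]);D=C4*Ro.from_euler('y',-q[4]);e=np.eye(3)
    d=dict(a1=A.apply(e[0]),d=A.apply(e[1]),h=e[2],ux=B.apply(e[0]),L2=B.apply(e[2]),L3=C.apply(e[0]),e=C.apply(e[2]),wy=C4.apply(e[1]),wz=C4.apply(e[2]),L=D.apply(e[0]),dz=D.apply(e[2]))
    return np.array([d[k] for k in opt]).T
for opt in ('h L2 L3 wy L','h L2 L3 e wy L','a1 d h L2 L3 e wy L','a1 d h ux L2 L3 e wy wz L'):
    opt=opt.split();M=np.vstack([cols2(q,opt) for q in Q])
    x,*_=np.linalg.lstsq(M,y,rcond=None);print(opt,x,np.abs(M@x-y).max())
E
python3 fit.py|sed -n '/---/,$p'
```

```text
---
['h', 'L2', 'L3', 'wy', 'L'] [ 0.1986  0.6017  0.4634 -0.1917  0.4045] 0.00025440561218192936
['h', 'L2', 'L3', 'e', 'wy', 'L'] [ 0.1989  0.6017  0.4635 -0.0002 -0.1917  0.4045] 0.00029103645712055815
['a1', 'd', 'h', 'L2', 'L3', 'e', 'wy', 'L'] [-0.0003 -0.0005  0.1988  0.6017  0.4636  0.0001 -0.1913  0.4046] 0.0001605530392601029
['a1', 'd', 'h', 'ux', 'L2', 'L3', 'e', 'wy', 'wz', 'L'] [-0.     -0.0008  0.199   0.      0.6019  0.4633 -0.0003 -0.191   0.0005
  0.4051] 0.00016161329502206723
```

The fit is accurate to 0.3 mm (offset-wrist arm). Now a feasibility search over pitch, yaw and flip.

```bash
cat > kin.py <<'E'
import numpy as np
from scipy.spatial.transform import Rotation as Ro
from scipy.optimize import least_squares
LO=np.array([-3.07,-1.43,-1.02,-3.03,-3.05,-3.03]);HI=np.array([3.07,2.12,1.25,1.67,0,3.03])
T0=Ro.from_matrix(np.array([[0,0,1],[0,1,0],[-1,0,0.]]));RR=4.7124
def fk(q):
    A=Ro.from_euler('z',q[0]);B=A*Ro.from_euler('y',q[1]);C=B*Ro.from_euler('y',-q[2])
    C4=C*Ro.from_euler('x',-q[3]);D=C4*Ro.from_euler('y',-q[4])
    E=D*Ro.from_euler('x',-q[5]+RR)
    e=np.array([0,0,.1986])+B.apply([0,0,.6017]);w0=e+C.apply([.4634,0,0]);w1=w0+C4.apply([0,-.1917,0]);P=w1+D.apply([.4045,0,0])
    return P,E*T0,e,w0,w1
def ori(pitch,yaw,flip=0,lean=0):
    c,s=np.cos(pitch),np.sin(pitch);z=np.array([c,0,-s]);y=np.array([0,1,0.]);x=np.cross(y,z)
    G=Ro.from_euler('z',yaw)*Ro.from_euler('x',lean)*Ro.from_matrix(np.c_[x,y,z])
    return G*Ro.from_euler('z',np.pi) if flip else G
def ik(P,G,seeds):
    out=[]
    for s in seeds:
        f=least_squares(lambda q:np.r_[fk(q)[0]-P,(G.inv()*fk(q)[1]).as_rotvec()*.3],np.clip(s,LO+.01,HI-.01),bounds=(LO,HI),max_nfev=60)
        if f.cost<1e-7 and not any(np.abs(f.x-o).max()<.05 for o in out): out.append(f.x)
    return out
rng=np.random.default_rng(0)
SEEDS=[LO+(HI-LO)*rng.random(6)*np.array([1,.6,1,1,1,1]) for _ in range(14)]
SEEDS=[np.r_[rng.uniform(-.6,1.6),rng.uniform(-.9,.8),rng.uniform(-1,1),s[3:]] for s in SEEDS]
H=np.array([.460,-.005]);Y=-.092
def S(x,y,z): c,s=np.cos(Y),np.sin(Y);return np.array([H[0]+c*x-s*y,H[1]+s*x+c*y,z])
def tcp(g,G): return g+G.apply([0,0,.0187])
E
cat > srch.py <<'E'
from kin import *
np.set_printoptions(precision=2,suppress=True)
def show(name,g,pitches,yaws=(Y,),flips=(0,1)):
    for p in pitches:
        for y in yaws:
            for fl in flips:
                G=ori(np.radians(p),y,fl)
                for q in ik(tcp(g,G),G,SEEDS):
                    m=np.minimum(q-LO,HI-q);print(name,p,round(y,2),fl,q,'m',round(m.min(),2),m.argmin()+1)
clip=np.array([.52,.101,.076])
show('clip',clip,(60,70,80,90))
show('mug',np.array([.428,.328,.13]),(70,90))
th=.785
show('fin0',S(.165,0,.063),(20,35,50,65))
show('fin1',S(.165*np.cos(th)-.029*np.sin(th),0,.034+.165*np.sin(th)+.029*np.cos(th)),(0,20,35,50,65))
E
time python3 srch.py
```

```text
clip 80 -0.09 0 [ 0.65  0.17 -0.72  0.22 -0.56 -2.49] m 0.3 3
clip 80 -0.09 1 [ 0.65  0.17 -0.72  0.22 -0.56  0.65] m 0.3 3
clip 90 -0.09 0 [ 0.56  0.26 -0.49  0.   -0.82 -2.22] m 0.53 3
clip 90 -0.09 1 [ 0.56  0.26 -0.49 -0.   -0.82  0.92] m 0.53 3
mug 70 -0.09 0 [ 1.22  0.1  -0.83  0.59 -0.64  2.93] m 0.1 6
mug 70 -0.09 1 [ 1.22  0.1  -0.83  0.59 -0.64 -0.21] m 0.19 3
mug 90 -0.09 0 [ 1.02  0.21 -0.41 -0.   -0.95 -2.68] m 0.35 6
mug 90 -0.09 1 [ 1.02  0.21 -0.41 -0.   -0.95  0.46] m 0.61 3
fin0 35 -0.09 0 [-0.52  0.38 -0.89 -2.58 -0.69  1.38] m 0.13 3
fin0 35 -0.09 1 [-0.52  0.38 -0.89 -2.58 -0.69 -1.77] m 0.13 3
fin1 65 -0.09 0 [ 0.42 -0.04 -0.89  0.57 -0.4  -2.58] m 0.13 3
fin1 65 -0.09 1 [ 0.42 -0.04 -0.89  0.57 -0.4   0.56] m 0.13 3
real	0m32.695s
user	0m33.127s
sys	0m0.177s
```

```bash
cat > s2.py <<'E'
from kin import *
np.set_printoptions(precision=2,suppress=True)
c,s=np.cos(Y),np.sin(Y);Ri=np.array([[c,s],[-s,c]])
st=lambda P:np.r_[Ri@(P[:2]-H),P[2]]
SA=[[.5,.1,-.8,.4,-.5,-2.4],[.5,0,-.9,1.2,-.5,-2.8],[.2,.3,-.6,.8,-.3,-2]]
SB=[[-.5,.4,-.9,-2.6,-.7,1.4],[-.5,.1,-.9,-2.9,-.9,1],[-.4,.5,-.7,-2.2,-.5,1.4],[0,.5,-.7,-1.6,-.5,0]]
for th in (0,.26,.52,.785):
    g=S(.165*np.cos(th)-.029*np.sin(th),0,.034+.165*np.sin(th)+.029*np.cos(th))
    for p in range(15,90,5):
        G=ori(np.radians(p),Y)
        for q in ik(tcp(g,G),G,SA+SB):
            P,_,e,w0,w1=fk(q);m=np.minimum(q-LO,HI-q)
            print(th,p,q,'m',round(m[[0,1,2,3,4]].min(),2),'w0',st(w0),'w1',st(w1))
E
python3 s2.py
```

```text
0 30 [-0.57  0.5  -0.98 -2.63 -0.97  1.52] m 0.04 w0 [-0.16 -0.19  0.26] w1 [-0.17 -0.    0.26]
0 35 [-0.52  0.38 -0.89 -2.58 -0.69  1.38] m 0.13 w0 [-0.13 -0.19  0.31] w1 [-0.15 -0.    0.28]
0 40 [-0.44  0.29 -0.76 -2.44 -0.41  1.14] m 0.26 w0 [-0.08 -0.17  0.37] w1 [-0.13  0.    0.31]
0 70 [ 0.28  0.25 -0.85  0.72 -0.19 -2.64] m 0.17 w0 [-0.12  0.09  0.37] w1 [ 0.03 -0.    0.43]
0 75 [ 0.34  0.29 -0.64  0.27 -0.42 -2.23] m 0.38 w0 [-0.05  0.15  0.41] w1 [ 0.07 -0.    0.44]
0 80 [ 0.32  0.33 -0.5   0.13 -0.59 -2.09] m 0.52 w0 [0.   0.17 0.43] w1 [0.1  0.   0.44]
0 85 [ 0.3   0.37 -0.39  0.05 -0.73 -2.  ] m 0.63 w0 [0.05 0.17 0.44] w1 [0.13 0.   0.45]
0.26 30 [-0.56  0.31 -0.94 -2.54 -0.77  1.36] m 0.08 w0 [-0.16 -0.19  0.33] w1 [-0.18  0.    0.3 ]
0.26 35 [-0.47  0.21 -0.81 -2.42 -0.48  1.14] m 0.21 w0 [-0.12 -0.17  0.39] w1 [-0.16 -0.    0.33]
0.26 40 [-0.09  0.14 -0.56 -1.77 -0.    0.19] m 0.0 w0 [-0.02 -0.04  0.5 ] w1 [-0.14 -0.    0.35]
0.26 40 [-0.18  0.14 -0.59 -1.91 -0.07  0.4 ] m 0.07 w0 [-0.03 -0.07  0.49] w1 [-0.14  0.    0.35]
0.26 70 [ 0.35  0.18 -0.76  0.44 -0.35 -2.41]
[... 1110 characters left out ...]
   0.53]
0.785 25 [-0.61  0.05 -0.96 -2.35 -0.68  1.14] m 0.06 w0 [-0.22 -0.17  0.41] w1 [-0.25 -0.    0.33]
0.785 30 [-0.44 -0.05 -0.82 -2.19 -0.37  0.83] m 0.2 w0 [-0.17 -0.14  0.48] w1 [-0.24 -0.    0.36]
0.785 65 [ 0.42 -0.04 -0.89  0.57 -0.4  -2.58] m 0.13 w0 [-0.21  0.1   0.45] w1 [-0.07 -0.    0.52]
0.785 70 [ 0.44 -0.   -0.74  0.34 -0.55 -2.36] m 0.28 w0 [-0.16  0.13  0.49] w1 [-0.04  0.    0.53]
0.785 75 [ 0.41  0.05 -0.62  0.2  -0.69 -2.22] m 0.4 w0 [-0.12  0.15  0.51] w1 [-0.    0.    0.54]
0.785 80 [ 0.38  0.1  -0.51  0.11 -0.81 -2.12] m 0.51 w0 [-0.07  0.16  0.53] w1 [0.03 0.   0.55]
0.785 85 [ 0.35  0.15 -0.41  0.05 -0.93 -2.04] m 0.61 w0 [-0.02  0.17  0.55] w1 [0.06 0.   0.56]
```

Family A (q4≈0, pitch ≥75°) suits the clip and mug. Family B (q4≈−2.4, pitch 30–40°) suits the fin under the rack. Steepen to 78° for the clip.

```bash
python3 -c "
from h import *
plan([.520,.101,.12],np.radians(78))"
```

```text
clk 4.85 tcp [0.535 0.081 0.154] q [ 0.614 -0.087 -1.016  0.857 -0.391 -3.029] F [0.389 0.113 0.168] w 0.0449
turn [0.067 1.891 0.056] shift [0.594 0.458 1.199] unturned [0.883 0.454 1.007]
```

```bash
python3 -m creep '[{"twist":[0.03,0.63,0.02],"xyz":[0,0,-0.2],"grip":45},{"twist":[0.02,0.63,0.02],"xyz":[0,0,0],"grip":45},{"twist":[0.02,0.63,0.02],"xyz":[0.3,0.15,0],"grip":45},{"twist":[0,0,0],"xyz":[0.2,0.2,0.2],"grip":45},{"twist":[0,0,0],"xyz":[0,0.1,0.2],"grip":45}]'
python3 - <<'E'
from h import *
plan([.520,.101,.076],np.radians(78))
w=snap('wrist')
for n,z in (('clip_grip',.074),('panel_fin',.063)):
  for d in place_of('wrist',n)[:3]: print(n,d['confidence'],d['position'],atz(w,d['position'],z))
E
```

```text
clock: 5.35
tool_pos: [0.5253, 0.0979, 0.1425]
eef_rot: [0.129, 0.047, 0.99, -0.006]
force: [0.2, -0.1, -1.1]
width: 0.0447
finger_force: 0.0
clk 5.35 tcp [0.525 0.098 0.143] q [ 0.686  0.02  -0.708  0.293 -0.679 -2.566] F [ 0.204 -0.097 -1.138] w 0.0447
turn [-0.01   0.361 -0.023] shift [0.482 0.065 2.065] unturned [0.586 0.066 2.038]
clip_grip 0.74 [380.1, 36.4] [0.424 0.171 0.074]
clip_grip 0.67 [426.8, 192.1] [0.542 0.219 0.074]
panel_fin 0.69 [177.8, 280.2] [ 0.636 -0.024  0.063]
```

```bash
python3 -m creep '[{"twist":[0,0.36,0],"xyz":[0.3,0.05,0.2],"grip":45},{"twist":[0,0,0],"xyz":[0.18,0,0.5],"grip":45},{"twist":[0,0,0],"xyz":[0,0,0.5],"grip":45},{"twist":[0,0,0],"xyz":[0,0,0.5],"grip":45},{"twist":[0,0,0],"xyz":[0,0,0.2],"grip":45}]'
python3 - <<'E'
from h import *
plan([.520,.1005,.075],np.radians(78))
w=snap('wrist','w2.png')
p=[(d['confidence'],d['position']) for d in place_of('wrist','clip_grip')];print(p)
i=w['img'][60:360,80:480];cv2.imwrite('pics/w2c.png',cv2.resize(i,(800,600)))
for X in ([.520,.1005,.086],[.520,.1005,.075]): print(proj(w,X))
E
```

```text
clock: 6.0
tool_pos: [0.522, 0.0981, 0.0612]
eef_rot: [0.103, 0.047, 0.994, -0.007]
force: [0.9, -0.5, 0.9]
width: 0.0445
finger_force: 0.0
clk 6.0 tcp [0.522 0.098 0.061] q [ 0.658  0.15  -0.774  0.295 -0.517 -2.571] F [ 0.912 -0.515  0.948] w 0.0445
turn [-0.038 -0.022 -0.015] shift [-0.017  0.056  0.119] unturned [-0.017  0.057  0.119]
[(0.9, [478.4, 259.4]), (0.6, [425.7, 55.7])]
[283.107 261.118]
[283.13  248.959]
```

View pics/w2c.png

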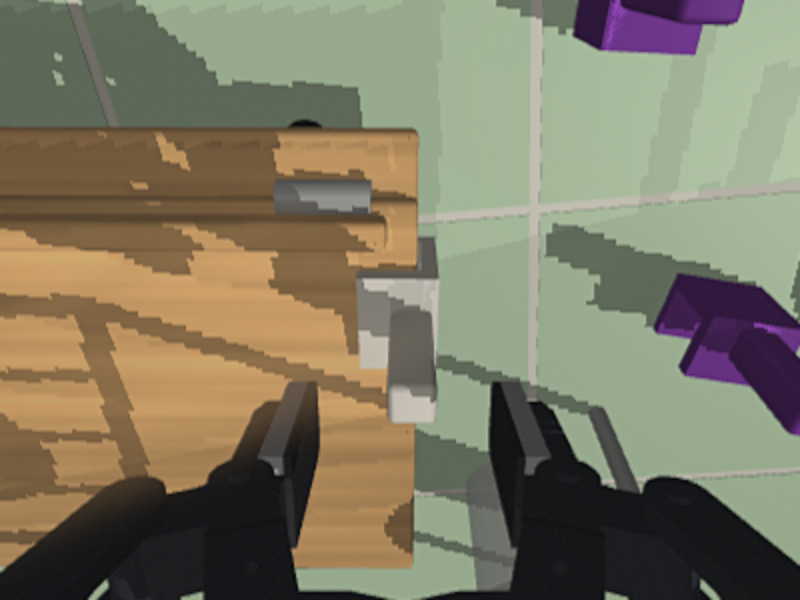

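The post top is centred between the fingers, at crop (411,400) or full (285,260), against a predicted (283,261). Close on it.

```bash
python3 -m creep '[{"twist":[0,0,0],"xyz":[0,0.05,0.1],"grip":45},{"twist":[0,0,0],"xyz":[0,0,0],"grip":8},{"twist":[0,0,0],"xyz":[0,0,0],"grip":5},{"twist":[0,0,0],"xyz":[0,0,0],"grip":5},{"twist":[0,0,0],"xyz":[0,0,0],"grip":5}]' 60
python3 -c "
from h import *
plan([.520,.1005,.075],np.radians(78))"
```

```text
clock: 6.6
tool_pos: [0.5241, 0.1014, 0.0589]
eef_rot: [0.104, 0.047, 0.993, -0.006]
force: [0.9, 0.2, 0.4]
width: 0.0051
finger_force: 0.0
clk 6.6 tcp [0.524 0.101 0.059] q [ 0.66   0.157 -0.775  0.3   -0.507 -2.579] F [0.909 0.161 0.351] w 0.0051
turn [-0.024 -0.008 -0.015] shift [ 0.013 -0.031  0.052] unturned [ 0.013 -0.031  0.052]
```

Run:
```python
from h import *
w=snap('wrist','w3.png');s=snap('scene','s3.png')
o=get_obs();print(proj(w,o['tool_pos']),proj(s,o['tool_pos']))
i=w['img'][60:360,120:520];u=proj(s,[.52,.1,.075]).astype(int);print(u)
j=s['img'][u[1]-50:u[1]+40,u[0]-60:u[0]+60]
cv2.imwrite('pics/w3c.png',np.hstack([cv2.resize(i,(400,300)),cv2.resize(j,(400,300),interpolation=cv2.INTER_CUBIC)]))
```

```text
[279.54717621 238.18317165] [349.4737507  227.59912033]
[350 220]
```

View pics/w3c.png

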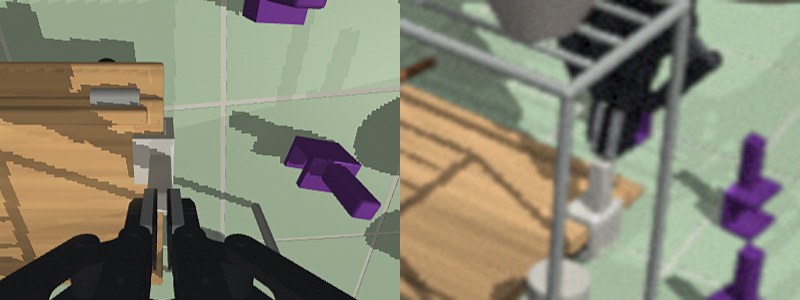

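Run:
```python
from h import *
np.set_printoptions(precision=4,suppress=True)
w=snap('wrist');s=snap('scene');t=snap('top')
o=get_obs()
print('tcp',np.array(o['tool_pos']),'tip tri',tri([w,s],[(280,250),(353,215)]))
g=place_of('scene','clip_grip');print([(d['confidence'],d['position']) for d in g])
print([(d['confidence'],d['position']) for d in place_of('top','clip_grip')])
print([(d['confidence'],d['position']) for d in place_of('scene','clip')])
for X in ([.52,.1,.01],[.52,.1,.044],[.52,.1,.086]):print(proj(s,X))
print('K',w['camera_matrix'][0],s['camera_matrix'][0])
u=(350,222);j=s['img'][u[1]-36:u[1]+36,u[0]-48:u[0]+48];cv2.imwrite('pics/s4c.png',cv2.resize(j,(800,600),interpolation=cv2.INTER_CUBIC))
```

```text
tcp [0.5239 0.1012 0.0585] tip tri [0.5114 0.1023 0.0873]
[(0.92, [397.0, 214.7]), (0.84, [348.8, 220.9]), (0.72, [394.5, 248.3]), (0.49, [455.5, 310.5])]
[(0.52, [247.9, 284.1]), (0.37, [204.0, 265.6])]
[(0.72, [391.4, 237.6]), (0.69, [347.7, 242.7]), (0.64, [388.2, 275.3]), (0.52, [355.3, 208.5])]
[348.267  242.9813]
[349.3106 231.6092]
[350.6491 217.0236]
K [299.0803   0.     281.6535] [479.8706   0.     279.3454]
```

View pics/s4c.png

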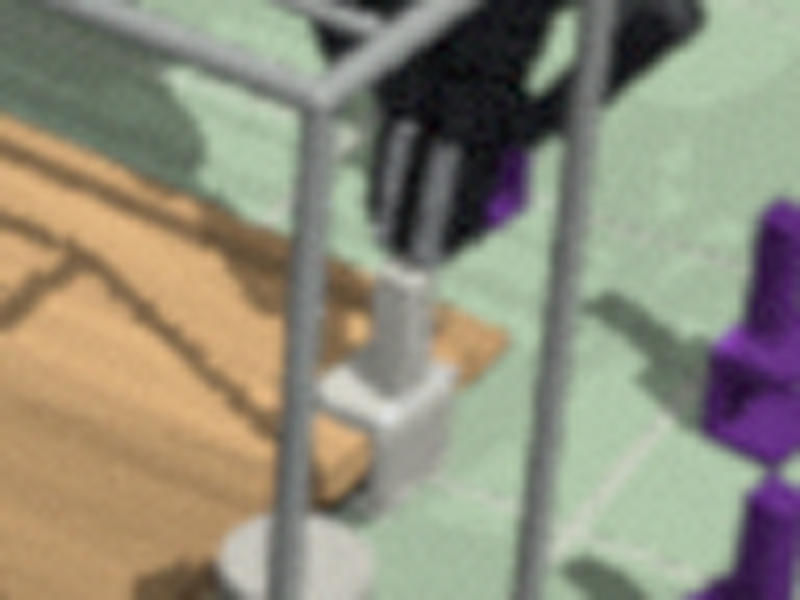

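The fingertips in both views triangulate to z≈0.087, just above the post's top, about 25 mm short of the reported TCP. So the fingers closed above the post. Reopen and lower in small steps, watching the force.

```bash
python3 -m creep '[{"twist":[0,0,0],"xyz":[0,0,0],"grip":40},{"twist":[0,0,0],"xyz":[0,0,0],"grip":40},{"twist":[0,0,0],"xyz":[0,0,0],"grip":40},{"twist":[0,0,0],"xyz":[0,0,0.1],"grip":40},{"twist":[0,0,0],"xyz":[0,0,0.1],"grip":40}]'
python3 -m creep '[{"twist":[0,0,0],"xyz":[0,0,0.1],"grip":40},{"twist":[0,0,0],"xyz":[0,0,0],"grip":40},{"twist":[0,0,0],"xyz":[0,0,0.05],"grip":40},{"twist":[0,0,0],"xyz":[0,0,0],"grip":40},{"twist":[0,0,0],"xyz":[0,0,0],"grip":40}]'
python3 - <<'E'
from h import *
o=get_obs();s=snap('scene')
w=snap('wrist');u=(350,222);j=s['img'][u[1]-36:u[1]+36,u[0]-48:u[0]+48]
cv2.imwrite('pics/c5.png',np.hstack([cv2.resize(w['img'][120:360,120:440],(400,300)),cv2.resize(j,(400,300),interpolation=cv2.INTER_CUBIC)]))
print(proj(w,o['tool_pos']),proj(s,o['tool_pos']))
E
```

```text
clock: 7.5
tool_pos: [0.5257, 0.1011, 0.0504]
eef_rot: [0.104, 0.047, 0.993, -0.006]
force: [-0.4, -0.7, -0.6]
width: 0.0403
finger_force: 0.0
clock: 8.0
tool_pos: [0.5269, 0.1009, 0.0448]
eef_rot: [0.104, 0.047, 0.993, -0.007]
force: [-0.6, -0.5, 0.4]
width: 0.0401
finger_force: 0.0
[279.59885026 238.31070372] [348.31865522 232.91472904]
```

View pics/c5.png

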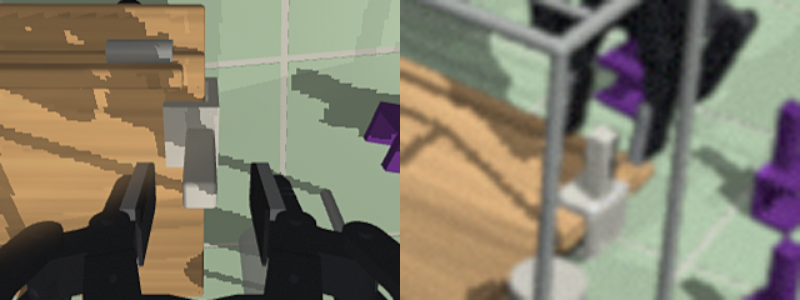

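The fingers now straddle the post: post top at wrist-crop (200,195), pads over rows 165–265. Close.

```bash
python3 -m creep '[{"twist":[0,0,0],"xyz":[0,0,0],"grip":20},{"twist":[0,0,0],"xyz":[0,0,0],"grip":8},{"twist":[0,0,0],"xyz":[0,0,0],"grip":5},{"twist":[0,0,0],"xyz":[0,0,0],"grip":5},{"twist":[0,0,0],"xyz":[0,0,0],"grip":5}]' 60
```

```text
clock: 8.6
tool_pos: [0.5268, 0.1008, 0.045]
eef_rot: [0.104, 0.047, 0.993, -0.007]
force: [-1.5, -1.7, 5.7]
width: 0.012
finger_force: 59.0
```

```bash
python3 -m creep '[{"twist":[0,0,0],"xyz":[0,0.1,0],"grip":5},{"twist":[0,0,0],"xyz":[0,0.15,0],"grip":5},{"twist":[0,0,0],"xyz":[0,0.2,0],"grip":5},{"twist":[0,0,0],"xyz":[0,0.2,0],"grip":5},{"twist":[0,0,0],"xyz":[0,0.2,0],"grip":5}]' 80
python3 - <<'E'
from h import *
s=snap('scene');print([(d['confidence'],d['position']) for d in place_of('scene','clip')])
plan([.44,.32,.22],np.pi/2)
print(proj(s,[.52,.13,.01]))
E
```

```text
clock: 9.1
tool_pos: [0.53, 0.1348, 0.0445]
eef_rot: [0.103, 0.047, 0.993, -0.006]
force: [0.4, 0.7, -0.9]
width: 0.0112
finger_force: 79.2
[(0.97, [387.2, 274.1]), (0.69, [360.8, 245.6]), (0.64, [393.6, 240.2]), (0.64, [355.8, 211.0]), (0.56, [320.8, 207.8])]
clk 9.2 tcp [0.531 0.136 0.045] q [ 0.709  0.202 -0.77   0.334 -0.477 -2.661] F [-0.195  0.868 -1.429] w 0.011
turn [-0.019  1.492 -0.011] shift [ 2.676  4.374 -3.915] unturned [ 1.814  4.359 -4.396]
[359.545 247.289]
```

```bash
python3 -m creep '[{"twist":[0,0,0],"xyz":[0,0.1,-0.5],"grip":5},{"twist":[0,0,0],"xyz":[0,0,-0.9],"grip":5},{"twist":[0,0,0],"xyz":[0,0,-1],"grip":5},{"twist":[0,0,0],"xyz":[0,0,-1],"grip":5},{"twist":[0,0,0],"xyz":[0,0,-0.8],"grip":5}]'
python3 - <<'E'
from h import *
plan([.428,.328,.20],np.pi/2)
E
```

```text
clock: 9.7
tool_pos: [0.4957, 0.1431, 0.2114]
eef_rot: [0.104, 0.047, 0.993, -0.006]
force: [1.0, 0.6, -1.3]
width: 0.0111
finger_force: 79.2
clk 9.7 tcp [0.496 0.143 0.211] q [ 0.794 -0.044 -0.554  0.202 -0.939 -2.568] F [ 0.987  0.636 -1.275] w 0.0111
turn [-0.011  1.496 -0.014] shift [2.111 4.449 0.752] unturned [2.23  4.445 0.29 ]
```

Run:
```python
from h import *
import kin
from kin import ik,ori
q=get_obs()['q']
G=ori(np.radians(78),-.092)
# clip axis rel. TCP at grasp, in tool axes
r=G.inv().apply(np.array([.520,.1005,.010])-np.array([.5268,.1008,.0448]));print('clip underside in tool',r)
for y in (-.092,.2,.4,.6):
    G=ori(np.radians(78),y);P=np.array([.428,.328,.055])-G.apply(r)
    for s in ik(P,G,[q]):print(y,s,P); 
    plan(P+np.array([0,0,.10]),np.radians(78),y,grasp=False)
s=snap('scene');t=snap('top')
print(place_of('scene','clip')[:4]);print(place_of('top','mug')[:1],spot_in('top','mug')[:1],spot_in('scene','mug')[:1])
```

```text
clip underside in tool [ 0.01383164 -0.00092345  0.03263745]
clk 9.7 tcp [0.496 0.143 0.211] q [ 0.794 -0.044 -0.554  0.202 -0.939 -2.568] F [ 0.987  0.636 -1.275] w 0.0111
turn [-0.012 -0.004 -0.013] shift [2.012 4.472 0.124] unturned [2.021 4.468 0.118]
0.2 [ 1.128  0.141 -0.7    0.289 -0.623 -2.725] [0.434 0.33  0.09 ]
clk 9.7 tcp [0.496 0.143 0.211] q [ 0.794 -0.044 -0.554  0.202 -0.939 -2.568] F [ 0.987  0.636 -1.275] w 0.0111
turn [-0.447 -0.005 -2.059] shift [0.672 4.891 0.409] unturned [2.034 4.516 0.115]
0.4 [ 1.109  0.131 -0.696  0.243 -0.598 -2.471] [0.434 0.331 0.09 ]
clk 9.7 tcp [0.496 0.143 0.211] q [ 0.794 -0.044 -0.554  0.202 -0.939 -2.568] F [ 0.987  0.636 -1.275] w 0.0111
turn [-0.744 -0.006 -3.46 ] shift [-0.288  4.941  0.613] unturned [2.051 4.545 0.111]
0.6 [ 1.086  0.126 -0.677  0.176 -0.589 -2.194] [0.433 0.333 0.09 ]
clk 9.7 tcp [0.496 0.143 0.211] q [ 0.794 -0.044 -0.554  0.202 -0.939 -2.568] F [ 0.987  0.636 -1.275] w 0.0111
turn [-1.041 -0.007 -4.861] shift [-1.239  4.796  0.815] unturned [2.073 4.57  0.106]
[{'position': [388.5, 273.2], 'confidence': 0.92}, {'position': [355.0, 206.7], 'confidence': 0.81}, {'position': [391.0, 238.1], 'confidence': 0.54}, {'position': [375.4, 185.2], 'confidence': 0.51}]
[] [{'rect': [159.7, 276.8, 167.2, 286.3], 'confidence': 0.61}] []
```

```bash
python3 -m creep '[{"twist":[-0.15,0,-0.69],"xyz":[0.35,0.8,0],"grip":5},{"twist":[-0.15,0,-0.69],"xyz":[0.3,0.8,0],"grip":5},{"twist":[-0.15,0,-0.69],"xyz":[0.2,0.8,0],"grip":5},{"twist":[0,0,0],"xyz":[0.15,0.9,0],"grip":5},{"twist":[0,0,0],"xyz":[0.15,0.9,0],"grip":5}]'
python3 - <<'E'
from h import *
G=Ro.from_euler('z',.2+.092)
plan([.434,.330,.15],np.radians(78),.2,grasp=False)
s=snap('scene','s6.png');t=snap('top','t6.png')
print(place_of('scene','mug')[:1],place_of('top','mug')[:1],proj(s,[.428,.328,0]),proj(s,[.428,.328,.095]),proj(t,[.428,.328,.095]))
i=s['img'][160:310,360:560];j=t['img'][200:320,90:250]
cv2.imwrite('pics/c6.png',np.hstack([cv2.resize(i,(400,300)),cv2.resize(j,(400,300))]))
E
```

```text
clock: 10.5
tool_pos: [0.4358, 0.3072, 0.1977]
eef_rot: [0.102, -0.1, 0.99, 0.009]
force: [0.2, -0.0, -0.6]
width: 0.0107
finger_force: 79.2
clk 10.5 tcp [0.436 0.307 0.198] q [ 1.11   0.004 -0.541  0.208 -0.911 -2.598] F [ 0.222 -0.039 -0.586] w 0.0107
turn [-0.02  -0.028  0.007] shift [0.179 0.567 1.18 ] unturned [0.174 0.571 1.179]
[{'position': [454.9, 258.6], 'confidence': 0.95}] [{'position': [158.3, 260.7], 'confidence': 0.94}] [454.004 259.632] [462.416 226.503] [146.686 258.267]
```

View pics/c6.png

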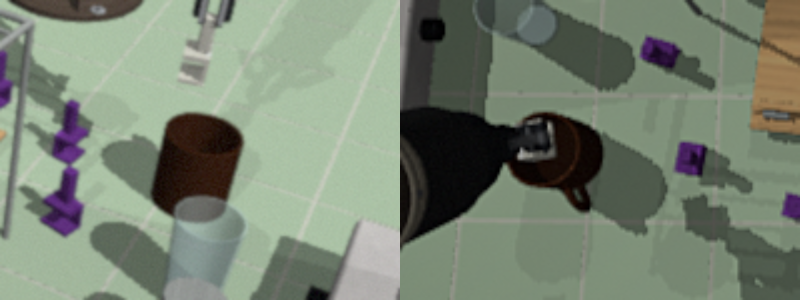

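The clip hangs upright in the fingers, with its underside at scene (456,199). The mug rim centre is at (462,227), as projected. Move over it.

```bash
python3 -m creep '[{"twist":[0,0,0],"xyz":[0.1,0.3,0.2],"grip":5},{"twist":[0,0,0],"xyz":[0.07,0.27,0.3],"grip":5},{"twist":[0,0,0],"xyz":[0,0,0.4],"grip":5},{"twist":[0,0,0],"xyz":[0,0,0.2],"grip":5},{"twist":[0,0,0],"xyz":[0,0,0],"grip":5}]'
python3 - <<'E'
from h import *
plan([.434,.330,.09],np.radians(78),.2,grasp=False)
o=get_obs();w=o['eef_rot'];R=Ro.from_quat([w[1],w[2],w[3],w[0]])
u=np.array(o['tool_pos'])+R.apply([.0138,-.0009,.0326]);print('underside',u)
s=snap('scene','s7.png');t=snap('top','t7.png')
print(proj(s,u),proj(t,u+[0,0,.034]),place_of('scene','clip')[:5],place_of('top','clip')[:4])
i=s['img'][160:310,360:560];j=t['img'][230:290,110:190]
cv2.imwrite('pics/c7.png',np.hstack([cv2.resize(i,(400,300)),cv2.resize(j,(400,300))]))
E
```

```text
clock: 11.2
tool_pos: [0.434, 0.3285, 0.1527]
eef_rot: [0.102, -0.1, 0.99, 0.008]
force: [0.7, -1.1, -1.4]
width: 0.0109
finger_force: 79.2
clk 11.2 tcp [0.434 0.328 0.153] q [ 1.133  0.068 -0.594  0.233 -0.802 -2.656] F [ 0.667 -1.081 -1.354] w 0.0109
turn [-0.027 -0.033  0.006] shift [0.32  0.038 1.536] unturned [0.313 0.044 1.537]
underside [0.428 0.326 0.118]
[463.775 217.585] [139.913 256.797] [{'position': [354.0, 209.1], 'confidence': 0.71}, {'position': [393.9, 238.1], 'confidence': 0.68}, {'position': [389.4, 272.5], 'confidence': 0.65}, {'position': [175.1, 186.7], 'confidence': 0.19}] [{'position': [204.1, 263.6], 'confidence': 0.65}, {'position': [145.0, 257.7], 'confidence': 0.56}, {'position': [249.0, 282.2], 'confidence': 0.44}, {'position': [317.4, 248.2], 'confidence': 0.27}]
```

View pics/c7.png

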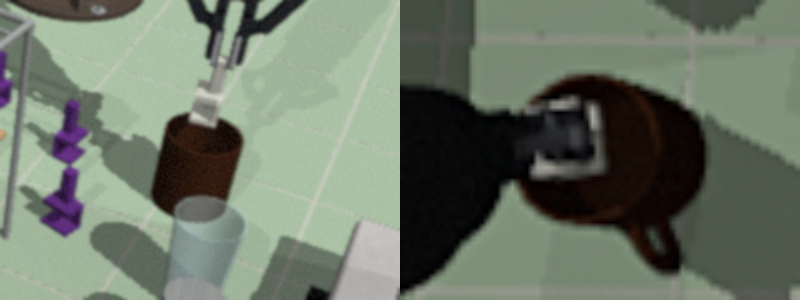

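The clip hangs over the mug opening, about 6 mm to −y of centre (clip at top (143,257), rim centre at (148,258)), with clearance all round. Correct +y by 5 mm, lower and release.

```bash
python3 -m creep '[{"twist":[0,0,0],"xyz":[0.06,0.13,0.2],"grip":5},{"twist":[0,0,0],"xyz":[0.1,0,0.5],"grip":5},{"twist":[0,0,0],"xyz":[0.1,0,0.5],"grip":5},{"twist":[0,0,0],"xyz":[0.08,0,0.4],"grip":5},{"twist":[0,0,0],"xyz":[0,0,0],"grip":5}]'
python3 -m creep '[{"twist":[0,0,0],"xyz":[0,0,0],"grip":5},{"twist":[0,0,0],"xyz":[0,0,0],"grip":22},{"twist":[0,0,0],"xyz":[0,0,0],"grip":24},{"twist":[0,0,0],"xyz":[0,0,0],"grip":24},{"twist":[0,0,0],"xyz":[0,0,0],"grip":24}]'
```

```text
clock: 11.9
tool_pos: [0.4323, 0.3333, 0.0871]
eef_rot: [0.102, -0.1, 0.99, 0.008]
force: [0.2, 0.2, 0.0]
width: 0.0107
finger_force: 79.2
clock: 12.4
tool_pos: [0.4333, 0.3349, 0.0898]
eef_rot: [0.103, -0.1, 0.99, 0.01]
force: [0.0, -0.1, -1.1]
width: 0.024
finger_force: 0.0
```

```bash
python3 -m creep '[{"twist":[0,0,0],"xyz":[-0.05,0,-0.4],"grip":24},{"twist":[0,0,0],"xyz":[-0.1,0,-0.8],"grip":24},{"twist":[0,0,0],"xyz":[0,0,-1],"grip":24},{"twist":[0,0,0],"xyz":[0,0,-1],"grip":24},{"twist":[0,0,0],"xyz":[0,0,-1],"grip":24}]'
python3 - <<'E'
from h import *
o=get_obs();np.set_printoptions(precision=3,suppress=True);print(np.array(o['tool_pos']),np.array(o['q']))
s=snap('scene');t=snap('top')
for c,n in((s,'scene'),(t,'top')):
  print([(round(d['confidence'],2),np.round(d['position'])) for d in place_of(n,'clip')+place_of(n,'clip_grip')],[(round(d['confidence'],2),np.round(d['position'])) for d in place_of(n,'mug')[:1]])
  print(proj(c,[.428,.328,.07]))
  # white pixels inside mug region
  u=proj(c,[.428,.328,.08]).astype(int);r=c['img'][u[1]-22:u[1]+22,u[0]-22:u[0]+22].astype(int)
  m=(r.min(2)>110)&(np.ptp(r,2)<30);ys,xs=np.nonzero(m);print('white',m.sum(),(xs.mean()+u[0]-22,ys.mean()+u[1]-22) if m.any() else '')
E
```

```text
clock: 12.9
tool_pos: [0.4046, 0.3287, 0.2567]
eef_rot: [0.103, -0.1, 0.99, 0.01]
force: [0.9, 1.3, 0.2]
width: 0.0242
finger_force: 0.0
[0.405 0.329 0.257] [ 1.2   -0.055 -0.458  0.2   -1.064 -2.658]
[(0.87, array([391., 273.])), (0.63, array([355., 210.])), (0.53, array([394., 237.])), (0.88, array([358., 188.])), (0.59, array([395., 212.])), (0.57, array([395., 250.])), (0.52, array([465., 237.])), (0.27, array([229., 231.]))] [(0.94, array([453., 257.]))]
[460.121 235.539]
white 587 (np.float64(464.03236797274275), np.float64(220.28279386712094))
[(0.52, array([248., 282.])), (0.5, array([154., 259.])), (0.45, array([204., 261.])), (0.43, array([197., 220.])), (0.35, array([275., 194.])), (0.7, array([188., 218.])), (0.59, array([204., 265.])), (0.46, array([146., 264.])), (0.46, array([247., 283.]))] [(0.69, array([159., 264.]))]
[149.723 258.945]
white 780 (np.float64(142.66153846153847), np.float64(251.4923076923077))
```

The clip is in the mug (grip seen at scene (465,237), inside the rim, with the mug unmoved). Now plan the branch change to family B for the fin.

```bash
cat > path.py <<'E'
from h import *
from kin import *
import kin
np.set_printoptions(precision=2,suppress=True)
kin.H=np.array([.462,-.005])
q0=np.array(get_obs()['q'])
p=np.radians(37);G=ori(p,Y);z=G.apply([0,0,1])
fin=kin.S(.165,0,.065)
pre=fin+.03*z-.13*z
qs=ik(pre,G,[[-.5,.3,-.8,-2.4,-.5,1.2]]);
Gf=ori(p,Y,1);qf=ik(pre,Gf,[[-.5,.3,-.8,-2.4,-.5,-1.9]])
print('fin',fin,'pre',pre,qs,qf)
def show(a,b,n=10):
    for k in range(n+1):
        q=a+(b-a)*k/n;P,R,e,w0,w1=fk(q);print(k,'tcp',P,'z',R.apply([0,0,1]),'w0',w0,'w1',w1)
if __name__=='__main__':
    print(q0);
    for b in (qs+qf): show(q0,b)
E
python3 path.py
```

```text
fin [ 0.63 -0.02  0.07] pre [ 0.55 -0.01  0.13] [array([-0.17, -0.05, -0.72, -1.86, -0.07,  0.34])] [array([-0.17, -0.05, -0.72, -1.86, -0.07, -2.8 ])]
[ 1.2  -0.05 -0.46  0.2  -1.06 -2.66]
0 tcp [0.4  0.33 0.25] z [ 0.2   0.04 -0.98] w0 [0.14 0.37 0.61] w1 [0.32 0.31 0.65]
1 tcp [0.39 0.31 0.2 ] z [ 0.08  0.15 -0.98] w0 [0.19 0.34 0.6 ] w1 [0.36 0.25 0.6 ]
2 tcp [0.38 0.3  0.17] z [ 0.02  0.3  -0.95] w0 [0.23 0.31 0.59] w1 [0.37 0.18 0.56]
3 tcp [0.38 0.3  0.15] z [ 0.04  0.44 -0.9 ] w0 [0.27 0.27 0.58] w1 [0.37 0.12 0.51]
4 tcp [0.4  0.29 0.14] z [ 0.13  0.55 -0.82] w0 [0.3  0.23 0.57] w1 [0.35 0.07 0.47]
5 tcp [0.43 0.28 0.14] z [ 0.28  0.61 -0.74] w0 [0.32 0.18 0.56] w1 [0.32 0.03 0.44]
6 tcp [0.47 0.25 0.14] z [ 0.45  0.59 -0.67] w0 [0.33 0.13 0.55] w1 [0.29 0.01 0.41]
7 tcp [0.51 0.2  0.14] z [ 0.61  0.5  -0.61] w0 [0.34 0.08 0.54] w1 [0.26 0.   0.39]
8 tcp [0.54 0.14 0.14] z [ 0.74  0.34 -0.58] w0 [0.34 0.04 0.53] w1 [0.24 0.   0.38]
9 tcp [0.55 0.06 0.14] z [ 0.8   0.14 -0.58] w0 [ 0.34 -0.01  0.52] w1 [0.23 0.01 0.37]
10 tcp [ 0.55 -0.01  0.13] z [ 0.8  -0.07 -0.6 ] w0 [ 0.3
[... 279 characters left out ...]
0.18 0.56]
3 tcp [0.38 0.3  0.15] z [ 0.04  0.44 -0.9 ] w0 [0.27 0.27 0.58] w1 [0.37 0.12 0.51]
4 tcp [0.4  0.29 0.14] z [ 0.13  0.55 -0.82] w0 [0.3  0.23 0.57] w1 [0.35 0.07 0.47]
5 tcp [0.43 0.28 0.14] z [ 0.28  0.61 -0.74] w0 [0.32 0.18 0.56] w1 [0.32 0.03 0.44]
6 tcp [0.47 0.25 0.14] z [ 0.45  0.59 -0.67] w0 [0.33 0.13 0.55] w1 [0.29 0.01 0.41]
7 tcp [0.51 0.2  0.14] z [ 0.61  0.5  -0.61] w0 [0.34 0.08 0.54] w1 [0.26 0.   0.39]
8 tcp [0.54 0.14 0.14] z [ 0.74  0.34 -0.58] w0 [0.34 0.04 0.53] w1 [0.24 0.   0.38]
9 tcp [0.55 0.06 0.14] z [ 0.8   0.14 -0.58] w0 [ 0.34 -0.01  0.52] w1 [0.23 0.01 0.37]
10 tcp [ 0.55 -0.01  0.13] z [ 0.8  -0.07 -0.6 ] w0 [ 0.33 -0.06  0.51] w1 [0.23 0.02 0.37]
```

```bash
cat > p2.py <<'E'
from path import *
for pd in (28,31,34):
    G=ori(np.radians(pd),Y);z=G.apply([0,0,1])
    for b in (0,.06,.12):
        for q in ik(fin+(.03-b)*z,G,[[-.5,.3,-.8,-2.4,-.5,1.2]]): print(pd,b,q)
G=ori(np.radians(31),Y);z=G.apply([0,0,1])
qp=ik(fin+(.03-.12)*z,G,[[-.5,.3,-.8,-2.4,-.5,1.2]])
if qp:
    for m in ([0,-.3,0,0,0,0],[0,-.3,.3,0,0,0],[0,-.2,.3,0,-.3,0]):
        qm=(q0+qp[0])/2+m;print(m);show(q0,qm,4);show(qm,qp[0],4)
E
python3 p2.py
```

```text
fin [ 0.63 -0.02  0.07] pre [ 0.55 -0.01  0.13] [array([-0.17, -0.05, -0.72, -1.86, -0.07,  0.34])] [array([-0.17, -0.05, -0.72, -1.86, -0.07, -2.8 ])]
28 0 [-0.57  0.57 -0.98 -2.66 -1.06  1.56]
31 0 [-0.55  0.49 -0.94 -2.64 -0.9   1.49]
31 0.06 [-0.61  0.34 -1.   -2.54 -0.84  1.42]
31 0.12 [-0.63  0.12 -1.   -2.35 -0.67  1.2 ]
34 0 [-0.52  0.42 -0.89 -2.61 -0.75  1.41]
34 0.06 [-0.55  0.25 -0.92 -2.48 -0.64  1.28]
34 0.12 [-0.5   0.03 -0.88 -2.24 -0.43  0.96]
[0, -0.3, 0, 0, 0, 0]
0 tcp [0.4  0.33 0.25] z [ 0.2   0.04 -0.98] w0 [0.14 0.37 0.61] w1 [0.32 0.31 0.65]
1 tcp [0.35 0.25 0.19] z [-0.    0.17 -0.99] w0 [0.2  0.3  0.61] w1 [0.35 0.18 0.59]
2 tcp [0.3  0.23 0.15] z [-0.08  0.39 -0.91] w0 [0.24 0.22 0.6 ] w1 [0.33 0.07 0.52]
3 tcp [0.27 0.24 0.15] z [-0.01  0.62 -0.78] w0 [0.25 0.14 0.59] w1 [ 0.27 -0.01  0.47]
4 tcp [0.29 0.27 0.17] z [ 0.21  0.76 -0.61] w0 [0.25 0.07 0.57] w1 [ 0.2  -0.04  0.42]
0 tcp [0.29 0.27 0.17] z [ 0.21  0.76 -0.61] w0 [0.25 0.07 0.57] w1 [ 0.2  -0.04  0.42]
1 tcp [0.34 0.28 0.16] z [ 0.44  0.74 -0.51] w0 [0.27 0.02 0.52] w1 [ 0.17 -0.02  0.37]
2 tcp 
[... 1359 characters left out ...]
cp [0.31 0.26 0.2 ] z [-0.15  0.38 -0.91] w0 [0.27 0.25 0.64] w1 [0.37 0.11 0.57]
3 tcp [0.3  0.3  0.23] z [-0.13  0.64 -0.75] w0 [0.31 0.18 0.66] w1 [0.35 0.04 0.53]
4 tcp [0.33 0.34 0.3 ] z [ 0.03  0.85 -0.52] w0 [0.33 0.1  0.67] w1 [ 0.32 -0.    0.51]
0 tcp [0.33 0.34 0.3 ] z [ 0.03  0.85 -0.52] w0 [0.33 0.1  0.67] w1 [ 0.32 -0.    0.51]
1 tcp [0.4  0.33 0.27] z [ 0.33  0.87 -0.37] w0 [0.36 0.02 0.58] w1 [ 0.27 -0.02  0.42]
2 tcp [0.5  0.26 0.24] z [ 0.67  0.68 -0.3 ] w0 [ 0.34 -0.06  0.5 ] w1 [ 0.22 -0.01  0.36]
3 tcp [0.56 0.14 0.19] z [ 0.88  0.32 -0.36] w0 [ 0.29 -0.12  0.44] w1 [0.2  0.01 0.33]
4 tcp [ 0.55 -0.01  0.11] z [ 0.85 -0.08 -0.52] w0 [ 0.22 -0.16  0.38] w1 [0.2  0.02 0.32]
```

```bash
cat > p3.py <<'E'
from path import *
from scipy.interpolate import CubicSpline
import sys,json
def rows(wps,label=''):
    """joint via points -> tool-frame steps (units), each within limits"""
    wps=np.array(wps);out=[];P,R=fk(wps[0])[:2];q=wps[0]
    for a,b in zip(wps[:-1],wps[1:]):
        d=fk(a)[1].inv()*fk(b)[1]
        for n in range(1,60):
            ok=np.abs(b-a).max()/n<.2 and np.abs(b-a)[:3].max()/n<.14
            pr=[fk(a+(b-a)*k/n)[:2] for k in range(n+1)]
            for u,v in zip(pr[:-1],pr[1:]):
                if np.linalg.norm(v[0]-u[0])>.036 or np.abs((u[1].inv()*v[1]).as_rotvec()).max()>np.radians(7.6) or (u[1].inv()*v[1]).magnitude()>np.radians(8.4): ok=False
            if ok:break
        for k in range(1,n+1):
            Pn,Rn=fk(a+(b-a)*k/n)[:2]
            x=np.round(R.inv().apply(Pn-P)/.04,2);t=np.round((R.inv()*Rn).as_rotvec()/np.radians(8),2)
            P=P+R.apply(x*.04);R=R*Ro.from_rotvec(t*np.radians(8))
            print(label,t,x,'-> tcp',P,'z',R.apply([0,0,1]),'q',a+(b-a)*k/n)
    return P,R
E
cat > p4.py <<'E'
from p3 import *
G=ori(np.radians(34),Y);z=G.apply([0,0,1])
qpre=ik(fin+(.03-.12)*z,G,[[-.5,.3,-.8,-2.4,-.5,1.2]])[0]
for P,pd,y in (((.49,.02,.22),25,Y),((.49,.03,.25),15,Y),((.50,.05,.25),20,.1)):
    G2=ori(np.radians(pd),y)
    for q in ik(np.array(P),G2,[qpre]): print(P,pd,q,fk(q)[3:])
print(qpre)
E
python3 p4.py|tail -12
```

```text
fin [ 0.63 -0.02  0.07] pre [ 0.55 -0.01  0.13] [array([-0.17, -0.05, -0.72, -1.86, -0.07,  0.34])] [array([-0.17, -0.05, -0.72, -1.86, -0.07, -2.8 ])]
(0.49, 0.02, 0.22) 25 [-0.18 -0.37 -0.85 -1.98 -0.09  0.44] (array([ 0.19, -0.04,  0.55]), array([0.12, 0.05, 0.39]))
(0.49, 0.03, 0.25) 15 [-0.55 -0.4  -1.02 -2.17 -0.55  0.81] (array([ 0.12, -0.08,  0.48]), array([0.1 , 0.07, 0.35]))
(0.5, 0.05, 0.25) 20 [-0.26 -0.38 -0.83 -1.79 -0.34  0.36] (array([ 0.19, -0.05,  0.56]), array([0.12, 0.01, 0.39]))
[-0.5   0.03 -0.88 -2.24 -0.43  0.96]
```

```bash
cat > p5.py <<'E'
from p3 import *
qpre=np.array([-.5,.03,-.88,-2.24,-.43,.96])
qh=qpre+[.1,-.2,.1,.1,-.1,-.1]
for m in ([0,-.3,.3,0,0,0],[-.25,-.3,.3,0,-.1,0]):
    qm=(q0+qpre)/2+m;print('mid',qm)
    rows([q0,qm,qh,qpre])
E
python3 p5.py
```

```text
fin [ 0.63 -0.02  0.07] pre [ 0.55 -0.01  0.13] [array([-0.17, -0.05, -0.72, -1.86, -0.07,  0.34])] [array([-0.17, -0.05, -0.72, -1.86, -0.07, -2.8 ])]
mid [ 0.35 -0.31 -0.37 -1.02 -0.74 -0.85]
 [-0.48  0.26 -0.16] [ 0.21 -0.23  0.13] -> tcp [0.4  0.32 0.25] z [ 0.15  0.1  -0.98] q [ 1.14 -0.07 -0.46  0.11 -1.04 -2.53]
 [-0.53  0.16 -0.17] [ 0.17 -0.14  0.07] -> tcp [0.39 0.31 0.24] z [ 0.11  0.16 -0.98] q [ 1.08 -0.09 -0.45  0.03 -1.01 -2.4 ]
 [-0.55  0.05 -0.16] [ 0.12 -0.06  0.01] -> tcp [0.39 0.31 0.24] z [ 0.08  0.23 -0.97] q [ 1.02 -0.11 -0.44 -0.06 -0.99 -2.27]
 [-0.56 -0.06 -0.18] [ 0.06  0.01 -0.06] -> tcp [0.39 0.31 0.24] z [ 0.07  0.31 -0.95] q [ 0.96 -0.13 -0.44 -0.15 -0.97 -2.14]
 [-0.55 -0.17 -0.19] [-0.    0.07 -0.1 ] -> tcp [0.39 0.31 0.25] z [ 0.06  0.38 -0.92] q [ 0.9  -0.14 -0.43 -0.24 -0.95 -2.01]
 [-0.53 -0.28 -0.2 ] [-0.09  0.11 -0.15] -> tcp [0.39 0.31 0.26] z [ 0.07  0.46 -0.89] q [ 0.84 -0.16 -0.42 -0.32 -0.92 -1.88]
 [-0.48 -0.37 -0.21] [-0.18  0.16 -0.2 ] -> tcp [0.39 0.31 0.27] z [ 0.09  0.53 -0.84] q [ 0.77 -0.18 -0.42 -0.41 -0.9  -1.75]
 [-0.43 -0.46 -0.
[... 6666 characters left out ...]
  0.03 0.26] z [ 0.95  0.03 -0.32] q [-0.42 -0.14 -0.8  -2.16 -0.51  0.88]
 [0.16 0.38 0.17] [ 0.75 -0.24  0.09] -> tcp [0.59 0.02 0.23] z [ 0.93  0.   -0.37] q [-0.43 -0.1  -0.81 -2.17 -0.5   0.89]
 [0.15 0.39 0.17] [ 0.74 -0.22  0.1 ] -> tcp [0.58 0.01 0.2 ] z [ 0.91 -0.02 -0.42] q [-0.45 -0.07 -0.83 -2.19 -0.48  0.91]
 [0.14 0.39 0.17] [ 0.74 -0.22  0.09] -> tcp [0.57 0.   0.17] z [ 0.88 -0.04 -0.46] q [-0.47 -0.04 -0.85 -2.21 -0.46  0.93]
 [0.14 0.39 0.17] [ 0.73 -0.21  0.1 ] -> tcp [ 0.56 -0.01  0.14] z [ 0.86 -0.06 -0.51] q [-0.48 -0.   -0.86 -2.22 -0.45  0.94]
 [0.13 0.4  0.17] [ 0.73 -0.19  0.09] -> tcp [ 0.55 -0.02  0.12] z [ 0.83 -0.08 -0.56] q [-0.5   0.03 -0.88 -2.24 -0.43  0.96]
```

First leg of the swing (TCP stays clear over the left-front area).

```bash
python3 -m creep '[{"twist":[-0.48,0.26,-0.16],"xyz":[0.21,-0.23,0.13],"grip":24},{"twist":[-0.53,0.16,-0.17],"xyz":[0.17,-0.14,0.07],"grip":24},{"twist":[-0.55,0.05,-0.16],"xyz":[0.12,-0.06,0],"grip":24},{"twist":[-0.56,-0.06,-0.18],"xyz":[0.06,0,-0.06],"grip":24},{"twist":[-0.55,-0.17,-0.19],"xyz":[0,0.07,-0.1],"grip":24}]'
python3 -m creep '[{"twist":[-0.53,-0.28,-0.2],"xyz":[-0.09,0.11,-0.15],"grip":24},{"twist":[-0.48,-0.37,-0.21],"xyz":[-0.18,0.16,-0.2],"grip":24},{"twist":[-0.43,-0.46,-0.24],"xyz":[-0.27,0.17,-0.22],"grip":24},{"twist":[-0.36,-0.54,-0.26],"xyz":[-0.37,0.17,-0.26],"grip":24},{"twist":[-0.28,-0.6,-0.28],"xyz":[-0.47,0.16,-0.27],"grip":24}]'
python3 -c "
from workcell import *
print([round(x,2) for x in get_obs()['q']])"
```

```text
clock: 13.8
tool_pos: [0.3874, 0.3082, 0.2482]
eef_rot: [0.066, -0.171, 0.965, 0.188]
force: [0.4, -0.4, -0.7]
width: 0.0237
finger_force: 0.0
clock: 14.3
tool_pos: [0.4187, 0.3247, 0.3178]
eef_rot: [0.207, -0.22, 0.889, 0.344]
force: [0.1, 0.2, -0.5]
width: 0.024
finger_force: 0.0
[np.float64(0.59), np.float64(-0.24), np.float64(-0.4), np.float64(-0.68), np.float64(-0.84), np.float64(-1.36)]
```

```bash
cat > p6.py <<'E'
from p3 import *
G=ori(np.radians(34),Y);z=G.apply([0,0,1])
qpre=ik(fin+(.03-.12)*z,G,[[-.5,.03,-.88,-2.24,-.43,.96]])[0]
c,s=np.cos(Y),np.sin(Y);Ri=np.array([[c,s],[-s,c]])
def clear(q):
    P,R,e,w0,w1=fk(q);m=9
    for sd in np.arange(0,.36,.03):
        X=P-R.apply([0,0,sd]);xy=Ri@(X[:2]-kin.H);r=.03 if sd<.07 else .055
        # front edge of rack (x>=.115, z .268-.276, posts below at y=.19)
        dx=max(.115-xy[0],0);dz=max(.268-X[2],X[2]-.276,0);m=min(m,np.hypot(dx,dz)-r)
        if X[2]<.276: m=min(m,np.hypot(xy[0]-.115,xy[1]-.19)-r)
        m=min(m,X[2]-.04-r+.01)
    m=min(m,np.hypot(*w1[:2])-.17, np.hypot(*w0[:2])-.2, w0[2]-.25)
    return m
def path(a,b): return min(clear(a+(b-a)*k/8) for k in range(9))
if __name__=='__main__':
    q0=np.array(get_obs()['q']);rg=np.random.default_rng(1);best=(-9,)
    print('ends',clear(q0),clear(qpre),qpre)
    for i in range(4000):
        v=np.clip(q0+(qpre-q0)*rg.uniform(.3,1)+rg.normal(0,.2,6),LO+.05,HI-.05)
        if v[4]>-.3: continue
        if clear(v)<best[0]: continue
        m=min(path(q0,v),path(v,qpre))
        if m>best[0]: best=(m,v)
    print(best);rows([q0,best[1],qpre])
E
python3 p6.py
```

```text
fin [ 0.63 -0.02  0.07] pre [ 0.55 -0.01  0.13] [array([-0.17, -0.05, -0.72, -1.86, -0.07,  0.34])] [array([-0.17, -0.05, -0.72, -1.86, -0.07, -2.8 ])]
ends 0.11656796254108426 0.048778247319520074 [-0.5   0.03 -0.88 -2.24 -0.43  0.96]
(np.float64(0.048778247319520074), array([-0.96,  0.24, -0.81, -2.06, -0.81,  1.04]))
 [ 0.01 -0.09  0.  ] [ 0.19 -0.47  0.11] -> tcp [0.42 0.31 0.3 ] z [ 0.23  0.71 -0.67] q [ 0.53 -0.22 -0.41 -0.73 -0.84 -1.27]
 [ 0.01 -0.11  0.01] [ 0.17 -0.46  0.09] -> tcp [0.43 0.3  0.29] z [ 0.24  0.71 -0.66] q [ 0.47 -0.2  -0.43 -0.78 -0.83 -1.18]
 [ 0.01 -0.14  0.  ] [ 0.16 -0.43  0.08] -> tcp [0.43 0.29 0.27] z [ 0.26  0.71 -0.65] q [ 0.41 -0.18 -0.44 -0.83 -0.83 -1.09]
 [ 0.02 -0.16  0.01] [ 0.14 -0.43  0.05] -> tcp [0.44 0.28 0.26] z [ 0.28  0.71 -0.64] q [ 0.36 -0.17 -0.46 -0.88 -0.83 -1.  ]
 [ 0.04 -0.19  0.01] [ 0.12 -0.41  0.04] -> tcp [0.44 0.27 0.25] z [ 0.3   0.72 -0.63] q [ 0.3  -0.15 -0.47 -0.93 -0.83 -0.91]
 [ 0.05 -0.2   0.02] [ 0.1  -0.4   0.02] -> tcp [0.45 0.26 0.23] z [ 0.33  0.72 -0.62] q [ 0.24 -0.13 -0.49 -0.99 -0.83 -0.83]
 [ 0.07 -0.22  0
[... 2748 characters left out ...]
.15 -0.45] q [-0.89  0.2  -0.82 -2.09 -0.75  1.02]
 [-0.09  0.2  -0.09] [ 0.1   0.78 -0.04] -> tcp [ 0.57 -0.14  0.12] z [ 0.87 -0.13 -0.47] q [-0.81  0.17 -0.83 -2.12 -0.69  1.01]
 [-0.09  0.2  -0.08] [ 0.11  0.77 -0.1 ] -> tcp [ 0.57 -0.11  0.12] z [ 0.86 -0.12 -0.5 ] q [-0.73  0.13 -0.85 -2.15 -0.62  1.  ]
 [-0.08  0.18 -0.08] [ 0.15  0.77 -0.14] -> tcp [ 0.57 -0.07  0.12] z [ 0.85 -0.1  -0.52] q [-0.65  0.1  -0.86 -2.18 -0.56  0.98]
 [-0.09  0.18 -0.08] [ 0.18  0.74 -0.2 ] -> tcp [ 0.56 -0.04  0.12] z [ 0.84 -0.09 -0.54] q [-0.58  0.07 -0.87 -2.21 -0.5   0.97]
 [-0.09  0.18 -0.07] [ 0.21  0.73 -0.25] -> tcp [ 0.55 -0.01  0.12] z [ 0.83 -0.08 -0.56] q [-0.5   0.03 -0.88 -2.24 -0.43  0.96]
```

```bash
sed -i 's/if clear(v)<best\[0\]: continue/if clear(v)<.04 or np.abs(v-q0).sum()+np.abs(v-qpre).sum()>-best[0]+90 and best[0]>-9: continue/; s/if m>best\[0\]: best=(m,v)/L=100-np.abs(v-q0).max()-np.abs(v-qpre).max()-.3*(np.abs(v-q0).sum()+np.abs(v-qpre).sum())\n        if m>.04 and L>best[0]: best=(L,v)/' p6.py
sed -i 's/ or np.abs(v-q0).sum()+np.abs(v-qpre).sum()>-best\[0\]+90 and best\[0\]>-9//' p6.py
python3 p6.py | tail -n +2
```

```text
ends 0.11656796254108426 0.048778247319520074 [-0.5   0.03 -0.88 -2.24 -0.43  0.96]
(np.float64(95.84712202931026), array([-0.34,  0.  , -0.62, -1.45, -0.82,  0.12]))
 [ 0.03 -0.19 -0.08] [ 0.22 -0.75  0.1 ] -> tcp [0.43 0.31 0.29] z [ 0.24  0.71 -0.66] q [ 0.49 -0.21 -0.42 -0.76 -0.83 -1.21]
 [ 0.05 -0.25 -0.08] [ 0.2  -0.7   0.05] -> tcp [0.44 0.29 0.27] z [ 0.27  0.71 -0.65] q [ 0.4  -0.19 -0.44 -0.83 -0.83 -1.06]
 [ 0.08 -0.29 -0.08] [ 0.16 -0.68  0.02] -> tcp [0.45 0.27 0.26] z [ 0.31  0.71 -0.63] q [ 0.31 -0.17 -0.46 -0.91 -0.83 -0.91]
 [ 0.12 -0.34 -0.08] [ 0.13 -0.66 -0.02] -> tcp [0.46 0.25 0.24] z [ 0.36  0.71 -0.61] q [ 0.22 -0.14 -0.48 -0.99 -0.83 -0.76]
 [ 0.17 -0.37 -0.08] [ 0.08 -0.65 -0.06] -> tcp [0.47 0.23 0.23] z [ 0.41  0.7  -0.59] q [ 0.12 -0.12 -0.51 -1.07 -0.83 -0.62]
 [ 0.24 -0.4  -0.09] [ 0.05 -0.67 -0.08] -> tcp [0.48 0.21 0.22] z [ 0.47  0.68 -0.56] q [ 0.03 -0.09 -0.53 -1.14 -0.83 -0.47]
 [ 0.3  -0.41 -0.1 ] [-0.   -0.7  -0.11] -> tcp [0.49 0.18 0.21] z [ 0.53  0.66 -0.54] q [-0.06 -0.07 -0.55 -1.22 -0.82 -0.32]
 [ 0.37 -0.41 -0.11] [-0.03 -0.73 -0.13] -> 
[... 392 characters left out ...]
.09 0.18] z [ 0.78  0.43 -0.44] q [-0.36  0.01 -0.66 -1.58 -0.75  0.26]
 [ 0.75 -0.22  0.03] [ 0.03 -0.49  0.13] -> tcp [0.56 0.07 0.18] z [ 0.83  0.34 -0.44] q [-0.39  0.01 -0.71 -1.72 -0.69  0.4 ]
 [ 0.78 -0.05  0.05] [ 0.15 -0.55  0.08] -> tcp [0.57 0.05 0.17] z [ 0.86  0.23 -0.45] q [-0.42  0.02 -0.75 -1.85 -0.63  0.54]
 [0.79 0.1  0.06] [ 0.29 -0.59  0.04] -> tcp [0.57 0.03 0.15] z [ 0.87  0.12 -0.47] q [-0.44  0.02 -0.79 -1.98 -0.56  0.68]
 [0.76 0.26 0.08] [ 0.42 -0.59  0.01] -> tcp [0.56 0.01 0.13] z [ 0.86  0.02 -0.51] q [-0.47  0.03 -0.84 -2.11 -0.5   0.82]
 [0.71 0.41 0.08] [ 0.54 -0.58 -0.02] -> tcp [ 0.55 -0.01  0.12] z [ 0.83 -0.08 -0.56] q [-0.5   0.03 -0.88 -2.24 -0.43  0.96]
```

```bash
python3 -m creep '[{"twist":[0.03,-0.19,-0.08],"xyz":[0.22,-0.75,0.1],"grip":24},{"twist":[0.05,-0.25,-0.08],"xyz":[0.2,-0.7,0.05],"grip":24},{"twist":[0.08,-0.29,-0.08],"xyz":[0.16,-0.68,0.02],"grip":24},{"twist":[0.12,-0.34,-0.08],"xyz":[0.13,-0.66,-0.02],"grip":24},{"twist":[0.17,-0.37,-0.08],"xyz":[0.08,-0.65,-0.06],"grip":24}]'
python3 -m creep '[{"twist":[0.24,-0.4,-0.09],"xyz":[0.05,-0.67,-0.08],"grip":24},{"twist":[0.3,-0.41,-0.1],"xyz":[0,-0.7,-0.11],"grip":24},{"twist":[0.37,-0.41,-0.11],"xyz":[-0.03,-0.73,-0.13],"grip":24},{"twist":[0.45,-0.4,-0.12],"xyz":[-0.05,-0.79,-0.14],"grip":24},{"twist":[0.53,-0.37,-0.13],"xyz":[-0.06,-0.85,-0.16],"grip":24}]'
python3 -c "
from workcell import *
print([round(x,2) for x in get_obs()['q']])"
```

```text
clock: 14.8
tool_pos: [0.4689, 0.2269, 0.2275]
eef_rot: [0.311, -0.201, 0.868, 0.33]
force: [0.5, 0.1, -0.7]
width: 0.0239
finger_force: 0.0
clock: 15.3
tool_pos: [0.5364, 0.0975, 0.1876]
eef_rot: [0.464, -0.14, 0.845, 0.226]
force: [0.7, -0.0, -0.1]
width: 0.0239
finger_force: 0.0
[np.float64(-0.34), np.float64(-0.0), np.float64(-0.62), np.float64(-1.45), np.float64(-0.81), np.float64(0.12)]
```

```bash
python3 -m creep '[{"twist":[0.67,-0.37,0.02],"xyz":[-0.09,-0.4,0.2],"grip":24},{"twist":[0.75,-0.22,0.03],"xyz":[0.03,-0.49,0.13],"grip":24},{"twist":[0.78,-0.05,0.05],"xyz":[0.15,-0.55,0.08],"grip":24},{"twist":[0.79,0.1,0.06],"xyz":[0.29,-0.59,0.04],"grip":24},{"twist":[0.76,0.26,0.08],"xyz":[0.42,-0.59,0],"grip":24}]'
python3 - <<'E'
from h import *
plan([.545,-.013,.145],np.radians(34))
w=snap('wrist','w8.png')
for n,z in (('panel_fin',.063),('hinge',.034),('stand',0)):
  for d in place_of('wrist',n)[:3]: print(n,d['confidence'],d['position'],atz(w,d['position'],z))
s=snap('scene')
for d in place_of('scene','panel_fin')[:2]: print(d['confidence'],d['position'],atz(s,d['position'],.063))
E
```

```text
clock: 15.8
tool_pos: [0.562, 0.0085, 0.1335]
eef_rot: [0.493, 0.013, 0.87, 0.017]
force: [0.7, 0.9, -0.4]
width: 0.0239
finger_force: 0.0
clk 15.8 tcp [0.562 0.008 0.134] q [-0.466  0.022 -0.837 -2.11  -0.485  0.811] F [ 0.694  0.85  -0.384] w 0.0239
turn [0.678 0.364 0.08 ] shift [-0.029 -0.573 -0.003] unturned [-0.024 -0.571 -0.056]
panel_fin 0.8 [248.6, 172.9] [ 0.634 -0.018  0.063]
0.58 [284.9, 231.0] [ 0.624 -0.014  0.063]
```

```bash
python3 -m creep '[{"twist":[0.34,0.18,0.04],"xyz":[0.05,-0.3,0],"grip":24},{"twist":[0.34,0.18,0.04],"xyz":[0.05,-0.28,0],"grip":32},{"twist":[0,0,0],"xyz":[0,0,0],"grip":32},{"twist":[0,0,0],"xyz":[0,0,0],"grip":32},{"twist":[0,0,0],"xyz":[0,0,0],"grip":32}]'
python3 - <<'E'
from h import *
w=snap('wrist','w9.png');s=snap('scene','s9.png')
A=[]
for n,c in(('wrist',w),('scene',s)):
  p=place_of(n,'panel_fin')[0];r=[d['rect'] for d in spot_in(n,'panel_fin')[:2]];A.append((c,p['position']));print(n,p,r)
f=tri([a[0] for a in A],[a[1] for a in A]);print('tri',f,[atz(c,u,.063) for c,u in A])
o=get_obs();w_=o['eef_rot'];R=Ro.from_quat([w_[1],w_[2],w_[3],w_[0]])
print('fin in tool axes(mm)',R.inv().apply(f-np.array(o['tool_pos']))*1000)
plan(np.array([.628,-.018,.063])-.0,np.radians(34))
# wood-fin appearance: column profile across wrist image near the fin
u=proj(w,[.628,-.018,.068]);print(u, proj(w,[.615,-.012,.072]),proj(w,[.628,-.012,.07]),proj(w,[.628,-.024,.07]))
E
```

```text
clock: 16.6
tool_pos: [0.5607, -0.013, 0.1317]
eef_rot: [0.472, 0.038, 0.881, -0.02]
force: [-0.3, 0.3, -0.7]
width: 0.032
finger_force: 0.0
wrist {'position': [279.7, 181.1], 'confidence': 0.7} [[38.5, 0.3, 530.0, 192.8], [37.9, 1.4, 529.3, 195.9]]
scene {'position': [282.6, 231.0], 'confidence': 0.61} [[243.3, 196.6, 357.2, 266.1]]
tri [ 0.62957463 -0.01797061  0.06604764] [array([ 0.64005712, -0.02033888,  0.063     ]), array([ 0.62692188, -0.01822789,  0.063     ])]
fin in tool axes(mm) [16.02695918  1.58330219 93.83237394]
clk 16.9 tcp [ 0.561 -0.014  0.131] q [-0.419 -0.013 -0.816 -2.157 -0.332  0.799] F [ 0.218 -0.083  0.092] w 0.0316
turn [0.03  0.038 0.006] shift [0.473 0.045 2.825] unturned [0.488 0.033 2.823]
[281.035 181.496] [286.653 180.324] [287.649 183.366] [274.448 183.774]
```

```bash
python3 -m creep '[{"twist":[0.03,0.04,0],"xyz":[0.4,0.04,0.2],"grip":32},{"twist":[0,0,0],"xyz":[0,0,0.5],"grip":32},{"twist":[0,0,0],"xyz":[0,0,0.6],"grip":32},{"twist":[0,0,0],"xyz":[0,0,0.6],"grip":32},{"twist":[0,0,0],"xyz":[0,0,0],"grip":32}]'
python3 - <<'E'
from h import *
w=snap('wrist','w10.png');p=place_of('wrist','panel_fin')[:1];print(p)
plan([.629,-.018,.065],np.radians(34));print(proj(w,[.629,-.018,.065]))
E
```

```text
clock: 17.4
tool_pos: [0.6158, -0.0179, 0.0729]
eef_rot: [0.467, 0.042, 0.883, -0.021]
force: [0.7, -0.8, -0.0]
width: 0.0321
finger_force: 0.0
[{'position': [280.8, 230.8], 'confidence': 0.9}]
clk 17.5 tcp [ 0.614 -0.017  0.074] q [-0.539  0.294 -0.915 -2.519 -0.661  1.318] F [ 0.412  0.718 -0.255] w 0.0325
turn [ 0.004 -0.019 -0.   ] shift [-0.013  0.004  0.909] unturned [-0.016  0.003  0.909]
[281.4   230.479]
```

```bash
python3 -m creep '[{"twist":[0,0,0],"xyz":[0,0,0.4],"grip":32},{"twist":[0,0,0],"xyz":[0,0,0.4],"grip":32},{"twist":[0,0,0],"xyz":[0,0,0.35],"grip":32},{"twist":[0,0,0],"xyz":[0,0,0],"grip":32},{"twist":[0,0,0],"xyz":[0,0,0],"grip":32}]'
python3 -m creep '[{"twist":[0,0,0],"xyz":[0,0,0],"grip":20},{"twist":[0,0,0],"xyz":[0,0,0],"grip":8},{"twist":[0,0,0],"xyz":[0,0,0],"grip":4},{"twist":[0,0,0],"xyz":[0,0,0],"grip":4},{"twist":[0,0,0],"xyz":[0,0,0],"grip":4}]' 50
python3 - <<'E'
from h import *
plan([.629,-.018,.065],np.radians(34))
E
```

```text
clock: 18.0
tool_pos: [0.652, -0.0199, 0.0507]
eef_rot: [0.469, 0.04, 0.882, -0.022]
force: [-0.9, 0.7, 0.4]
width: 0.0316
finger_force: 0.0
clock: 18.5
tool_pos: [0.6521, -0.0206, 0.0512]
eef_rot: [0.469, 0.04, 0.882, -0.022]
force: [-5.8, -2.7, 4.8]
width: 0.0098
finger_force: 48.9
clk 18.5 tcp [ 0.652 -0.021  0.051] q [-0.515  0.414 -0.889 -2.613 -0.739  1.411] F [-5.843 -2.673  4.826] w 0.0098
turn [-0.005  0.008  0.008] shift [ 0.038  0.011 -0.207] unturned [ 0.038  0.011 -0.207]
```

The fin is gripped (9.8 mm, 49 N). Compute the arc in tool axes, turning the tool 34°→29° while the pads slip around the fin.

```bash
cat > arc.py <<'E'
from h import *
from kin import ik,ori
import sys
Y=-.092;H=np.array([.4645,-.003,.034])
def arc(th0,th1,n,p0,p1,s=.03):
    o=get_obs();w=o['eef_rot'];R=Ro.from_quat([w[1],w[2],w[3],w[0]]);P=np.array(o['tool_pos']);q=o['q']
    c=P-R.apply([0,0,s]);d=Ro.from_euler('z',-Y).apply(c-H);print('clk',o['clock'],'F',np.array(o['force']),'c in stand',d,'radius',np.hypot(d[0],d[2]))
    for k in range(1,n+1):
        th=(th1-th0)*k/n;p=np.radians(p0+(p1-p0)*k/n)
        dk=np.array([d[0]*np.cos(th)-d[2]*np.sin(th),d[1],d[0]*np.sin(th)+d[2]*np.cos(th)])
        G=ori(p,Y);Pn=H+Ro.from_euler('z',Y).apply(dk)+G.apply([0,0,s])
        r=ik(Pn,G,[q]);q=r[0] if r else q
        x=np.round(R.inv().apply(Pn-P)/.04,2);t=np.round((R.inv()*G).as_rotvec()/np.radians(8),2)
        P=P+R.apply(x*.04);R=R*Ro.from_rotvec(t*np.radians(8));print(round(th0+th,3),t,x,P,q if r else 'none')
if __name__=='__main__':
    np.set_printoptions(precision=3,suppress=True)
    arc(*[float(a) if i!=2 else int(a) for i,a in enumerate(sys.argv[1:])])
E
python3 arc.py 0 .785 20 34 29
```

```text
clk 18.5 F [-5.843 -2.673  4.826] c in stand [ 0.164 -0.     0.034] radius 0.16699277684755887
0.039 [-0.01 -0.02  0.01] [-0.11  0.   -0.12] [ 0.651 -0.02   0.057] [-0.513  0.393 -0.884 -2.6   -0.72   1.39 ]
0.079 [ 0.   -0.03 -0.  ] [-0.12  0.   -0.12] [ 0.649 -0.02   0.064] [-0.513  0.372 -0.881 -2.588 -0.705  1.373]
0.118 [ 0.   -0.04 -0.  ] [-0.1   0.   -0.13] [ 0.647 -0.02   0.07 ] [-0.513  0.352 -0.879 -2.575 -0.689  1.355]
0.157 [ 0.   -0.03 -0.  ] [-0.1   0.   -0.13] [ 0.645 -0.02   0.077] [-0.512  0.332 -0.876 -2.562 -0.674  1.337]
0.196 [ 0.   -0.03 -0.  ] [-0.1   0.   -0.13] [ 0.643 -0.02   0.083] [-0.512  0.311 -0.874 -2.548 -0.659  1.318]
0.235 [ 0.   -0.03 -0.  ] [-0.1   0.   -0.14] [ 0.64  -0.02   0.089] [-0.511  0.291 -0.871 -2.533 -0.645  1.298]
0.275 [ 0.   -0.03 -0.  ] [-0.08  0.   -0.14] [ 0.637 -0.019  0.095] [-0.511  0.27  -0.869 -2.518 -0.63   1.278]
0.314 [ 0.   -0.03 -0.  ] [-0.09  0.   -0.14] [ 0.634 -0.019  0.101] [-0.51   0.249 -0.867 -2.503 -0.615  1.257]
0.353 [ 0.   -0.03 -0.  ] [-0.07  0.   -0.15] [ 0.631 -0.019  0.106] [-0.509  0.228 -0.865 -2.486 -0.
[... 553 characters left out ...]
 -2.396 -0.533  1.117]
0.589 [ 0.   -0.03 -0.  ] [-0.04  0.   -0.16] [ 0.607 -0.016  0.138] [-0.502  0.103 -0.856 -2.377 -0.52   1.092]
0.628 [ 0.   -0.03 -0.  ] [-0.04  0.   -0.16] [ 0.602 -0.016  0.142] [-0.5    0.082 -0.855 -2.357 -0.508  1.066]
0.667 [ 0.   -0.03 -0.  ] [-0.04  0.   -0.16] [ 0.598 -0.016  0.147] [-0.498  0.061 -0.854 -2.337 -0.496  1.041]
0.707 [ 0.   -0.03 -0.  ] [-0.03  0.   -0.16] [ 0.593 -0.015  0.151] [-0.495  0.04  -0.854 -2.317 -0.484  1.014]
0.746 [ 0.   -0.04 -0.  ] [-0.02  0.   -0.17] [ 0.587 -0.015  0.155] [-0.493  0.02  -0.854 -2.297 -0.473  0.988]
0.785 [ 0.   -0.03 -0.  ] [-0.02  0.   -0.16] [ 0.582 -0.014  0.159] [-0.49  -0.001 -0.855 -2.277 -0.462  0.962]
```

```bash
python3 -m creep '[{"twist":[0,-0.03,0],"xyz":[-0.11,0,-0.12],"grip":4},{"twist":[0,-0.03,0],"xyz":[-0.12,0,-0.12],"grip":4},{"twist":[0,-0.03,0],"xyz":[-0.1,0,-0.13],"grip":4},{"twist":[0,-0.03,0],"xyz":[-0.1,0,-0.13],"grip":4},{"twist":[0,-0.03,0],"xyz":[-0.1,0,-0.13],"grip":4}]'
python3 - <<'E'
from h import *
print(get_obs()['wrist_torque'])
s=snap('scene');p=place_of('scene','panel_fin')[:2];print([(d['confidence'],d['position']) for d in p])
H=np.array([.4645,-.003,.034])
for th in (0,.1,.2):
  print(th,proj(s,H+Ro.from_euler('z',-.092).apply([.165*np.cos(th)-.029*np.sin(th),0,.165*np.sin(th)+.029*np.cos(th)])))
E
```

```text
clock: 19.0
tool_pos: [0.6423, -0.0196, 0.0815]
eef_rot: [0.477, 0.04, 0.878, -0.022]
force: [-0.9, -4.4, -9.3]
width: 0.0093
finger_force: 48.7
[-0.33202468  5.22520343 -1.2796981 ]
[(0.67, [284.3, 216.9])]
0 [282.16901327 231.41282291]
0.1 [283.16494696 224.92639948]
0.2 [284.61946715 218.20793808]
```

The panel follows (fin now at scene (284,217), θ≈0.2). Continue.

```bash
python3 -m creep '[{"twist":[0,-0.03,0],"xyz":[-0.1,0,-0.14],"grip":4},{"twist":[0,-0.03,0],"xyz":[-0.08,0,-0.14],"grip":4},{"twist":[0,-0.03,0],"xyz":[-0.09,0,-0.14],"grip":4},{"twist":[0,-0.03,0],"xyz":[-0.08,0,-0.15],"grip":4},{"twist":[0,-0.03,0],"xyz":[-0.08,0,-0.15],"grip":4}]'
python3 -m creep '[{"twist":[0,-0.04,0],"xyz":[-0.07,0,-0.15],"grip":4},{"twist":[0,-0.03,0],"xyz":[-0.06,0,-0.15],"grip":4},{"twist":[0,-0.03,0],"xyz":[-0.05,0,-0.16],"grip":4},{"twist":[0,-0.03,0],"xyz":[-0.06,0,-0.15],"grip":4},{"twist":[0,-0.03,0],"xyz":[-0.04,0,-0.16],"grip":4}]'
cat > th.py <<'E'
from h import *
from scipy.optimize import minimize_scalar
H=np.array([.4645,-.003,.034])
def F(th,x=.165,z=.029,y=0): return H+Ro.from_euler('z',-.092).apply([x*np.cos(th)-z*np.sin(th),y,x*np.sin(th)+z*np.cos(th)])
o=get_obs();print('F',np.round(o['force'],1),'tcp',np.round(o['tool_pos'],4),o['clock'])
w=o['eef_rot'];R=Ro.from_quat([w[1],w[2],w[3],w[0]])
c=np.array(o['tool_pos'])-R.apply([0,0,.03]);d=Ro.from_euler('z',.092).apply(c-H);print('kin theta',np.arctan2(d[2],d[0])-np.arctan2(.034,.164),np.hypot(d[0],d[2]))
for n in ('scene','top','wrist'):
    s=snap(n)
    for p in place_of(n,'panel_fin')[:1]:
        f=minimize_scalar(lambda t:np.hypot(*(proj(s,F(t))-p['position'])),bounds=(-.1,1.3),method='bounded');print(n,p['confidence'],p['position'],f.x,f.fun)
E
python3 th.py
```

```text
clock: 19.6
tool_pos: [0.6265, -0.018, 0.1106]
eef_rot: [0.486, 0.04, 0.873, -0.023]
force: [-1.7, -5.9, -10.3]
width: 0.0095
finger_force: 48.7
clock: 20.1
tool_pos: [0.6066, -0.0161, 0.1367]
eef_rot: [0.496, 0.039, 0.867, -0.023]
force: [0.1, -5.4, -11.5]
width: 0.0092
finger_force: 48.7
F [  0.1  -5.4 -11.5] tcp [ 0.6066 -0.0161  0.1367] 20.1
kin theta 0.5853614601038132 0.16599405488904215
scene 0.61 [296.7, 191.0] 0.6103831565563907 1.916544760248536
top 0.63 [274.9, 201.0] 0.6132166599379743 3.8256809493472073
wrist 0.89 [280.5, 257.5] 0.5900535355103899 1.4916519385280393
```

```bash
python3 -m creep '[{"twist":[0,-0.03,0],"xyz":[-0.04,0,-0.16],"grip":4},{"twist":[0,-0.03,0],"xyz":[-0.04,0,-0.16],"grip":4},{"twist":[0,-0.03,0],"xyz":[-0.03,0,-0.16],"grip":4},{"twist":[0,-0.04,0],"xyz":[-0.02,0,-0.17],"grip":4},{"twist":[0,-0.03,0],"xyz":[-0.02,0,-0.17],"grip":4}]'
python3 -m creep '[{"twist":[0,0,0],"xyz":[0,0,0],"grip":4},{"twist":[0,0,0],"xyz":[0,0,0],"grip":4},{"twist":[0,0,0],"xyz":[0,0,0],"grip":4},{"twist":[0,0,0],"xyz":[0,0,0],"grip":4},{"twist":[0,0,0],"xyz":[0,0,0],"grip":4}]'
python3 th.py
```

```text
clock: 20.9
tool_pos: [0.5823, -0.0138, 0.1596]
eef_rot: [0.507, 0.039, 0.861, -0.024]
force: [0.8, -3.3, -13.1]
width: 0.0094
finger_force: 48.6
clock: 21.4
tool_pos: [0.5824, -0.0137, 0.1595]
eef_rot: [0.507, 0.039, 0.86, -0.024]
force: [-6.3, -5.5, -4.0]
width: 0.0092
finger_force: 49.8
F [-6.3 -5.5 -4. ] tcp [ 0.5824 -0.0137  0.1595] 21.4
kin theta 0.7844129429567626 0.16762803000613832
scene 0.82 [300.8, 180.6] 0.7641483676400116 0.5090045228385808
top 0.91 [274.7, 205.8] 0.7431124097100914 4.412704845097963
```

```bash
python3 -m creep '[{"twist":[0,0,0],"xyz":[0,0,0],"grip":20},{"twist":[0,0,0],"xyz":[0,0,0],"grip":32},{"twist":[0,0,0],"xyz":[0,0,0],"grip":32},{"twist":[0,0,0],"xyz":[0,0,0],"grip":32},{"twist":[0,0,0],"xyz":[0,0,0],"grip":32}]'
python3 th.py
python3 -m creep '[{"twist":[0,0,0],"xyz":[0,0,-0.3],"grip":32},{"twist":[0,0,0],"xyz":[0,0,-0.4],"grip":32},{"twist":[0,0,0],"xyz":[0,0,-0.5],"grip":32},{"twist":[0,0,0],"xyz":[0,0,-0.5],"grip":32},{"twist":[0,0,0],"xyz":[0,0,0],"grip":32}]'
python3 th.py
python3 - <<'E'
from h import *
print(np.round(get_obs()['q'],2))
for n in ('scene','top'):
  c=snap(n)
  print([(round(d['confidence'],2),np.round(d['position'])) for d in place_of(n,'clip')+place_of(n,'clip_grip')],[(round(d['confidence'],2),np.round(d['position'])) for d in place_of(n,'mug')[:1]])
E
```

```text
clock: 22.2
tool_pos: [0.5828, -0.0137, 0.1593]
eef_rot: [0.507, 0.039, 0.861, -0.024]
force: [0.4, 0.2, 0.7]
width: 0.0319
finger_force: 0.0
F [0.4 0.2 0.7] tcp [ 0.5828 -0.0137  0.1593] 22.2
kin theta 0.7814162756699882 0.16767258228992113
scene 0.79 [301.7, 178.6] 0.7947670952811368 0.22634928655682388
top 0.58 [271.4, 205.4] 0.7459925736403253 1.090638066193545
wrist 0.65 [278.0, 261.5] 0.8086283884964565 1.0209244284836896
clock: 23.0
tool_pos: [0.5237, -0.0061, 0.1934]
eef_rot: [0.508, 0.037, 0.86, -0.022]
force: [0.4, 0.8, -1.0]
width: 0.032
finger_force: 0.0
F [ 0.4  0.8 -1. ] tcp [ 0.5237 -0.0061  0.1934] 23.0
kin theta 1.1793461457114418 0.17696629472908496
scene 0.66 [302.5, 177.1] 0.8187953483277849 0.09474667262043589
top 0.79 [273.2, 208.0] 0.7998475443577081 3.265827974970505
wrist 0.62 [279.1, 223.0] 0.8360586075843255 0.08620712616539837
[-0.22 -0.23 -0.78 -1.89 -0.12  0.39]
[(0.78, array([353., 209.])), (0.69, array([394., 272.])), (0.59, array([179., 184.])), (0.9, array([394., 247.])), (0.75, array([358., 188.])), (0.72, array([398., 214.])), (0.52, array([465., 238.])), (0.25, array([176., 182.]))] [(0.61, array([455., 259.]))]
[(0.59, array([156., 264.])), (0.59, array([204., 261.])), (0.59, array([196., 224.])), (0.63, array([447., 220.])), (0.57, array([147., 260.])), (0.49, array([205., 265.]))] [(0.94, array([159., 265.]))]
```

Run:
```python
from h import *
H=np.array([.4645,-.003,.034])
for _ in range(2):
  cs=[];ps=[]
  for n in ('scene','wrist','top'):
    c=snap(n);p=place_of(n,'panel_fin')
    if p: cs.append(c);ps.append(p[0]['position'])
  for k in (slice(0,2),slice(0,3)):
    f=tri(cs[k],ps[k]);d=Ro.from_euler('z',.092).apply(f-H)
    print(f,np.hypot(d[0],d[2]),np.arctan2(d[2],d[0])-np.arctan2(.029,.165))
o=get_obs();print(o['clock'],np.round(o['force'],1),np.abs(o['qvel']).max())
```

```text
[ 0.56146134 -0.0084579   0.16957446] 0.16673230060573752 0.7755227253667503
[ 0.56309728 -0.01027883  0.16962594] 0.1678258782937542 0.7669979309038268
[ 0.56088128 -0.01109437  0.17278818] 0.16916381736406003 0.7881934794011762
[ 0.55612968 -0.0146694   0.17145171] 0.16557443584312678 0.8053970766919643
24.3 [-0.2  0.9 -0.6] 0.0023054990781285305
```

The panel measures 0.77–0.81 rad, the clip is in the mug, and the arm is clear and still. Handing in.

```bash
python3 -c "
from workcell import *
print(finish_job())"
```

```text
the job is handed in; nothing more can be done
None
```

I handed the job in at about 24 s: the white clip lies in the mug, which hasn't moved, and the panel leans at about 0.78 rad (45°), released with the arm clear. `finish_job()` returned no verdict, so these are my own camera and arm readings.

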